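# Return a crimp die to its spring-flap die box

### The job

Put the tall light-grey crimp die away in the die box: with the die in the gripper, push the spring flap up by its lip and keep it up with the die and fingers, slide the die upright and lightly along the nest block inside until it drops into the hidden pocket, and press it fully home before letting go, without forcing anything. Then draw the hand out so that the flap swings shut over the die, and leave the black die, the wound choke and the loose nuts where they are.

Things in the scene. Friction and masses are not known exactly. Their poses are not given: they have to be found in the camera images.
- grey_die: light-grey crimp die standing on the table: a block 30 (x) x 22 (y) x 40 (z) mm with a flat tab 4 mm high on top (44 mm in all), 0.12 to 0.2 kg. Origin: centre of its underside; z up. Its 30 mm side goes along the box's y, either way round. Grip it across its 30 mm by the upper 12 to 16 mm of the block: its lower 20 mm go into the pocket.
- die_box: dark grey sheet-steel die box bolted to the table, 54 (x) x 140 (y) x 64 (z) mm, walls 4 mm, inside 46 x 132 mm, shut on top by the flap. Origin: centre of its underside; +x points away from the robot to the hinge side, z up. It holds a steel nest block with one upright pocket for the grey die. Neither die nor hand may load box, nest or flap with more than 30 N.
- flap (a joint): the aluminium spring flap on the box, angle in rad: 0 = shut on the rim; grows as its front edge rises; stop at 1.9. Plate 140 mm wide, 2.5 mm thick, reaching 56 mm forward of the hinge. The spring shuts it with 0.12 N m at 0, 0.2 N m at 1.2 rad. Pushed level by its lip it jams; it opens easily if the pushing face goes up and back with the lip on its arc about the hinge.
- flap_hinge (a point): a point on the flap's hinge line (along the box's y), at the middle of the box's back top edge: 27 mm from the box's origin in +x, 64 mm above it.
- flap_lip (a point): middle of the outer edge of the flap's thumb lip, a strip 70 mm wide with a black rubber edge bent up at 45 degrees from the flap's front edge. With the flap shut it lies 65 mm in front of the hinge line and 11 mm above it; moves with the flap.
- black_die: bystander: low black die, 45 x 16 x 20 mm, lying on the table. Origin: centre of its underside.
- choke: bystander: round wound choke, copper-coloured with a red band, 63 mm across, 52 mm tall, standing on the table. Origin: centre of its underside.
- nut_a: bystander: loose steel nut, 18 x 21 x 10 mm, lying on the table behind the box (the one nearer the box of two). Origin: centre of its underside.
- pocket_mouth (a point): nominal mouth of the pocket: on the box's axis, level with the nest's flat top, 36 mm above the box's origin. Pocket 23.6 mm (box x) by 31.6 mm (y); oiled lead-in slopes 7 mm high, 4 mm wide on the x sides, 1.5 mm on the y sides. The nest is clamped in a long slot: the true centre lies anywhere within 18 mm of this point along the box's y (and 1.5 mm in x), unreported. Find it by feel.
- pocket_floor (a point): nominal centre of the pocket's floor, 16 mm above the box's origin (true in height; off in x and y like the mouth). Fully home, the die's foot stands on it. A spring plunger in the pocket's front wall pushes the die back with 4 to 6 N, so over the last 9 mm the die must be pressed down with a few newtons. The nest's top is flat and smooth, 39 by 84 mm, so the die can be slid along it in y.
Not all that is in view belongs to the job. There is more than one size of the grey_die; the one meant has the size given above.

How it is judged:
By the outcome, as a careful person would: the job done as asked, in the order asked, and still so for the second after the job is handed in, with the robot touching nothing.
It also fails if it takes over 72 s, if anything falls off the work surface, if the arm or the gripper's body presses on something with over 40 N, if the wrist force passes 120 N, or if a joint passes its speed limit or range.

### The arm

A 6-joint arm with a two-finger parallel gripper is mounted at the origin on a cart in front of the work surface, level with it; the furniture and walls round the work are solid. World frame = base frame: x ahead of the robot, y to its left, z up, the work surface at z = 0. Lengths are in m, angles in rad, forces in N, time in s.
With the tool pointing down it reaches from about 0.2 to 0.875 m from the base axis. Payload 3.4 kg.
Tool frame: the origin (TCP) lies at the very end of the fingers, on their centre line; the grasp point (between the pads) lies arm.tcp_to_grasp behind it (arm.tcp_to_grasp is the distance from the TCP to the grasp point, in m); z points along the fingers, y is the direction in which the jaws open and shut (so a half turn about z gives the same grasp; the last joint's range is limited). The gripper opens to 94 mm and grips with 3 to 60 N. Pads are 16 mm wide; open, the fingers measure 119 mm over their backs; the gripper's body (75 mm by 177 mm) begins 78 mm behind the grasp point.
Start: joints at [-1.442, 0.276, 1.505, -0, 1.361, -0.121], TCP at [0.142, -0.557, 0.205] pointing down, gripper open.
Joint ranges: [-2.89, 2.89], [-0.75, 2.08], [0.22, 2.7], [-1.18, 4.32], [0.11, 2.71], [-2.7, 2.7]. Speed limits (rad/s): [2.57, 2.57, 3.14, 3.14, 3.14, 3.14].

### API

Orientations are given as a unit quaternion [x, y, z, w].
In Python, from cell import arm gives the robot as it stands.
- The arm moves only by the tool carry_out, never from a script. Its argument "plan" is a list of rows, each a list of 2 entries, a list of its own where there are three numbers: the shift along the tool's x, y, z in cm, then the turn, a rotation vector about the tool's x, y, z in rad. In form: [[[x, y, z], [wx, wy, wz]], ...]. A call has 1 to 20 rows; each row is the pose to reach, as a shift and turn from the pose commanded when the call began, along the tool's axes at that moment; what a row does not reach only later rows make up. A row lasts 1/8 s, in which the tool goes at most 62.5 mm and 10.7 degrees, less where a joint would pass 70% of its speed; a pose out of reach is approached as far as the arm can. A call with a gripper value outside its range is refused whole. "claw" is the opening, from 0 (shut) to 1 (fully open), set as the call begins (left out, the last holds). The fingers move at their own pace and stop on an object; "force" is the grip in N (left out, the last holds). Time passes only in rows, so rows that repeat a pose let the fingers close. It gives the time, the measured TCP pose, the force and the opening at its end, in the units of the state.
- arm.observe(): the state, without advancing time (a new reading comes with each control period).
- arm.read_camera(name): name is "scene" or "side" or "wrist"; returns (picture, depth): 420x560x3 uint8, red, green, blue; 420x560 float32, m along the optical axis (not along the pixel's ray), 0 where there is no reading.
- arm.camera_params(name): a dict with "fx", "fy", "cx", "cy" (pixels), "k1" (the pictures are not rectified: a ray, as slopes to the right and down, at radius r is drawn at 1 + k1 r^2 times it, then the intrinsics apply), "R" (3x3) and "t" (3): a world point X has camera coordinates R X + t. Camera axes: x right, y down, z forward; pixel columns grow to the right and rows downward; lengths in m; the calibration is good to about 2 mm. A picture is of the moment at which its call begins: read the wrist's pose just before it. camera_params takes no time and is no camera call; for the wrist camera it gives the pose at the moment of the call.
- arm.sign_off(): hands the job in, once; it reports no verdict.
Trained networks look in the newest picture that a camera, given by its name, has taken for a name from the list of things; names that differ only in an ending like _2 or _b are one class to them, and where a whole thing is asked for, a point or a joint stands for the part that bears it (a point fixed in the world has none). Each returns a list of dicts, best first, with "score" (0 to 1); they miss things now and then, are a little off and sometimes report something else, mostly with a low value. They report only what shows in the picture. A call takes as long as a camera call. They do not tell look-alikes from the thing itself.
- arm.search_frame(camera, name): "pixel" ([column, row] in pixels, amid what is visible of it).
- arm.spot_point(camera, name): "pixel" ([column, row] in pixels: a listed point, or the origin of a listed thing).
The state is a dict: "t": time; "qpos": joint angles; "joint_velocities": joint speeds; "effort": joint torques, N m; "position": TCP position; "ee_rot": TCP orientation; "wrist_force": force on the tool from outside, world axes, zero at the start; "ft_torque": the same for the moment, N m; "finger_gap": finger opening in m.
Only numpy, scipy, OpenCV 4.12 (cv2) and the standard library are available. Lean on these libraries where they do the work, as an engineer would, in place of code of your own. Each camera call takes 0.05 s, during which the arm holds its last target.

## Working session

There is one attempt and no reset: what is moved stays moved. The work goes in short steps, Python scripts to look and compute and a tool call to move; the robot and the scene stay as the last step left them, time stands still between calls to the robot, and variables do not carry over. Pictures are saved under pics/ and viewed, and the job is handed in when it is done.

Besides the shell and the picture viewer there is one more tool, called after "Request:" as name([rows], argument=value, ...), one row to a line, values as JSON. carry_out: Moves the arm, as the interface text tells. Its arguments: {"type":"object","properties":{"plan":{"type":"array","items":{"type":"array"}},"claw":{"type":"number"},"force":{"type":"number"}},"required":["plan"]}

```bash
ls; mkdir -p pics; python3 - <<'E'
from cell import arm
import cv2
s=arm.observe(); print(s); print(arm.tcp_to_grasp)
for n in ["scene","side","wrist"]:
    p,d=arm.read_camera(n); cv2.imwrite(f"pics/{n}0.png",p[:,:,::-1]); print(n,arm.camera_params(n))
    for k in ["grey_die","die_box","flap_lip","flap_hinge","black_die","choke","nut_a"]:
        pass
E
```

```text
pics
{'t': 0.0, 'qpos': array([-1.44197085e+00,  2.76592975e-01,  1.50611154e+00, -1.21578167e-05,
        1.36068462e+00, -1.20971153e-01]), 'joint_velocities': array([ 8.95286983e-05,  2.63596082e-04, -9.27440103e-05, -6.09350867e-04,
        4.33909713e-04, -8.41177352e-04]), 'effort': array([ 7.02966918e-04, -4.04574466e+01, -2.37225938e+01,  7.03605101e-02,
        3.44315590e-02, -1.37809607e-04]), 'position': array([ 0.14207795, -0.55659351,  0.2046145 ]), 'ee_rot': array([ 9.92209781e-01,  1.24575055e-01, -9.47156139e-06, -8.98210740e-04]), 'wrist_force': array([ 0.38655309,  0.81459453, -0.09665567]), 'ft_torque': array([-0.07569463, -0.01681737, -0.06340462]), 'finger_gap': 0.09364463264055553}
0.0188
scene {'fx': 516.3944926112498, 'fy': 516.3944926112498, 'cx': 275.2562876238588, 'cy': 204.05191594908172, 'k1': 0.020019076765429984, 'R': array([[-0.68957619, -0.72411679, -0.01181323],
       [-0.47415363,  0.46374591, -0.74841035],
       [ 0.54741484, -0.51048468, -0.66313075]]), 't': array([0.42999778, 0.27938437, 0.62781233])}
side {'fx': 469.5157034248776, 'fy': 469.5157034248776, 'cx': 275.10764905378244, 'cy': 207.09942836212906, 'k1': -0.13226183389778573, 'R': array([[ 0.90940443, -0.41590009,  0.00327149],
       [-0.22341557, -0.49512341, -0.83960604],
       [ 0.35081202,  0.76281055, -0.54318597]]), 't': array([-0.47734057,  0.22146897,  0.6516941 ])}
wrist {'fx': 348.24421254421776, 'fy': 348.24421254421776, 'cx': 278.52590038436057, 'cy': 206.46748742871816, 'k1': -0.03659783803063805, 'R': array([[ 2.47689822e-01, -9.68839087e-01, -7.58676291e-04],
       [-9.39167433e-01, -2.40296245e-01,  2.45402214e-01],
       [-2.37937564e-01, -6.00711067e-02, -9.69421053e-01]]), 't': array([-0.5766138 , -0.02607582,  0.38987971])}
```

View pics/scene0.png

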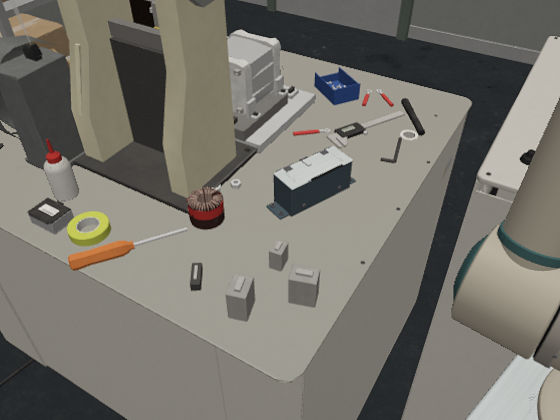

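View pics/side0.png

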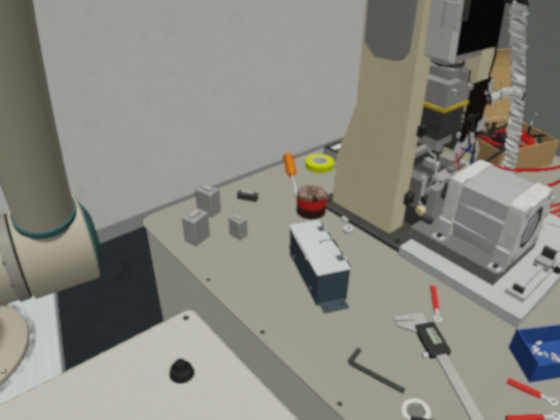

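View pics/wrist0.png

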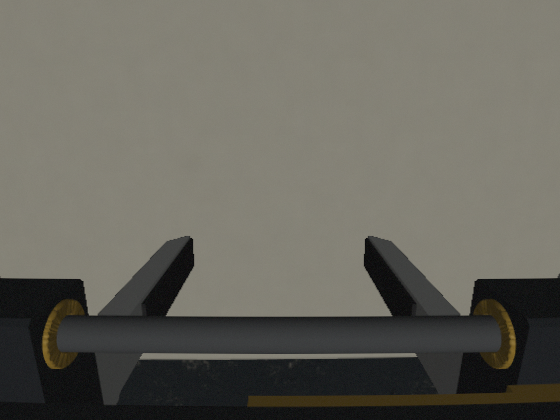

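Scene view: three grey dies at about (240,297), (304,285) and (278,254), the black die at (196,276), the choke at (206,207), and the box at (312,182). I'll measure them by depth.

```bash
cat > h.py <<'E'
import numpy as np, cv2
from cell import arm
def cloud(n,p=None):
    P=p or arm.camera_params(n); img,d=arm.read_camera(n)
    h,w=d.shape; u,v=np.meshgrid(np.arange(w),np.arange(h))
    K=np.array([[P['fx'],0,P['cx']],[0,P['fy'],P['cy']],[0,0,1]])
    pts=cv2.undistortPoints(np.stack([u.ravel(),v.ravel()],1).astype(float)[:,None],K,np.array([P['k1'],0,0,0,0]))[:,0]
    z=d.ravel(); c=np.c_[pts*z[:,None],z]
    X=(c-P['t'])@P['R']
    X[z==0]=np.nan
    return img,d,X.reshape(h,w,3),P
def proj(P,X):
    c=P['R']@np.array(X)+P['t']; a,b=c[:2]/c[2]; f=1+P['k1']*(a*a+b*b)
    return P['fx']*a*f+P['cx'],P['fy']*b*f+P['cy']
E
python3 - <<'E'
from h import *
for n in ["scene","side"]:
    img,d,X,P=cloud(n); np.savez(f"/tmp/{n}.npz",img=img,X=X)
    m=(np.nan_to_num(X[...,2],nan=0)>0.008)&(X[...,2]<0.12)&(X[...,0]<0.85)&(X[...,0]>0.2)
    k,l,st,ce=cv2.connectedComponentsWithStats(m.astype(np.uint8))
    for i in range(1,k):
        if st[i,4]<60: continue
        q=X[l==i]; zt=np.percentile(q[:,2],97)
        top=q[(q[:,2]>zt-0.006)]
        r=cv2.minAreaRect((top[:,:2]*1000).astype(np.float32))
        print(n,ce[i].round(),st[i,4],"z",zt.round(4),"top",np.round(r[0],1),np.round(r[1],1),round(r[2],1),"ext",np.round(np.percentile(q,[1,99],axis=0),3).tolist())
for n in ["scene","side"]:
    for k in ["grey_die","die_box","flap_lip","flap_hinge","pocket_mouth"]:
        f=arm.spot_point(n,k)
        print(n,k,[(np.round(a['pixel'],1).tolist(),round(a['score'],2)) for a in f])
E
```

```text
scene [223. 148.] 10757 z 0.1145 top [795.4 -40.3] [ 57.6 375.1] 21.0 ext [[0.634, -0.277, 0.009], [0.844, 0.177, 0.118]]
scene [339.  86.] 851 z 0.0407 top [ 795.1 -368.6] [ 70.  102.1] 71.1 ext [[0.74, -0.417, 0.009], [0.849, -0.322, 0.043]]
scene [413. 115.] 272 z 0.0186 top [ 598.9 -397.9] [ 15.6 137.9] 51.9 ext [[0.544, -0.439, 0.008], [0.654, -0.355, 0.019]]
scene [350. 129.] 264 z 0.0126 top [ 661.5 -263.7] [72.9 37.5] 77.1 ext [[0.642, -0.296, 0.008], [0.683, -0.227, 0.013]]
scene [312. 179.] 3310 z 0.0685 top [572.7 -51.6] [143.   72.8] 81.2 ext [[0.538, -0.118, 0.009], [0.611, 0.02, 0.077]]
scene [486. 208.] 1781 z 0.118 top [ 304.4 -169.1] [63.7  9.5] 10.5 ext [[0.276, -0.262, 0.009], [0.352, -0.162, 0.119]]
scene [ 75. 223.] 1456 z 0.0275 top [836.4 328.5] [36.1 50. ] 14.6 ext [[0.744, 0.267, 0.008], [0.849, 0.353, 0.028]]
scene [110. 251.] 1107 z 0.0243 top [704.9 316.1] [97.8 19.7] 70.1 ext [[0.657, 0.184, 0.009], [0.725, 0.362, 0.025]]
scene [278. 254.] 442 z 0.0434 top [496.1 114.3] [22. 31.] 24.3 ext [[0.481, 0.098, 0.009], [0.509, 0.131, 0.044]]
scene [196. 275.] 26
[... 1359 characters left out ...]
.008], [0.683, -0.229, 0.012]]
side [535. 350.] 1558 z 0.0412 top [ 787.2 -365.8] [71.  77.8] 70.1 ext [[0.741, -0.399, 0.008], [0.839, -0.325, 0.042]]
scene grey_die [([278.6, 260.1], 0.97), ([241.4, 310.4], 0.79), ([301.6, 294.0], 0.64)]
scene die_box [([311.3, 193.6], 0.88)]
scene flap_lip [([324.3, 172.2], 0.93)]
scene flap_hinge [([300.6, 158.5], 0.75)]
scene pocket_mouth [([312.7, 180.9], 0.83)]
side grey_die [([206.7, 212.4], 0.85), ([195.2, 237.4], 0.65), ([237.7, 237.8], 0.58)]
side die_box [([316.1, 274.7], 0.67), ([298.0, 241.0], 0.53)]
side flap_lip [([295.8, 242.2], 0.92)]
side flap_hinge [([336.5, 243.0], 0.86), ([238.2, 234.9], 0.45)]
side pocket_mouth [([316.7, 260.7], 0.57)]
```

```bash
python3 - <<'E'
from h import *
ims=[]
for n in ["scene","side"]:
    D=np.load(f"/tmp/{n}.npz"); X=D['X']; img=D['img']
    m=(X[...,0]>0.5)&(X[...,0]<0.63)&(X[...,1]<0.06)&(X[...,1]>-0.15)&(X[...,2]>0.003)&(X[...,2]<0.09)
    q=X[m]
    # normals via plane segmentation: top
    top=q[(q[:,2]>0.060)&(q[:,2]<0.0695)]
    print(n,"zhist",np.histogram(q[:,2],bins=np.arange(0,0.09,0.004)))
    r=cv2.minAreaRect((top[:,:2]*1000).astype(np.float32)); print("top",r)
    th=np.deg2rad(-8.5)
    ex=np.array([np.cos(th),np.sin(th)]); ey=np.array([-ex[1],ex[0]])
    w=q[(q[:,2]>0.012)&(q[:,2]<0.055)]
    a=w[:,:2]@ex; b=w[:,:2]@ey
    print("wall u hist",[ (round(e,3),c) for c,e in zip(*np.histogram(a,bins=np.arange(0.52,0.64,0.003)))if c])
    print("wall v hist",[ (round(e,3),c) for c,e in zip(*np.histogram(b,bins=np.arange(-0.06,0.12,0.004)))if c])
    a=top[:,:2]@ex; b=top[:,:2]@ey; print("top u",np.percentile(a,[0,2,98,100]),"v",np.percentile(b,[0,2,98,100]))
    hi=q[q[:,2]>0.0715]; a=hi[:,:2]@ex; b=hi[:,:2]@ey; print("lip u",np.percentile(a,[0,5,50,95,100]),"v",np.percentile(b,[0,2,50,98,100]),hi[:,2].max())
    c=(230,130,390,240) if n=="scene" else (260,190,380,330)
    im=img[c[1]:c[3],c[0]:c[2],::-1]; cv2.imwrite(f"pics/z_{n}.png",cv2.resize(im,None,fx=4,fy=4))
E
```

```text
scene zhist (array([ 101,  178,  119,  135,  122,  129,  130,  116,  135,  134,  119,
        143,  124,  135,  134,  145, 1386,   16,   37,   56,    0,    0]), array([0.   , 0.004, 0.008, 0.012, 0.016, 0.02 , 0.024, 0.028, 0.032,
       0.036, 0.04 , 0.044, 0.048, 0.052, 0.056, 0.06 , 0.064, 0.068,
       0.072, 0.076, 0.08 , 0.084, 0.088]))
top ((577.7263793945312, -52.30982971191406), (142.928466796875, 63.999290466308594), 82.13299560546875)
wall u hist [(np.float64(0.547), np.int64(15)), (np.float64(0.55), np.int64(610)), (np.float64(0.553), np.int64(462)), (np.float64(0.556), np.int64(18)), (np.float64(0.559), np.int64(20)), (np.float64(0.562), np.int64(21)), (np.float64(0.565), np.int64(14)), (np.float64(0.568), np.int64(16)), (np.float64(0.571), np.int64(25)), (np.float64(0.574), np.int64(18)), (np.float64(0.577), np.int64(13)), (np.float64(0.58), np.int64(23)), (np.float64(0.583), np.int64(15)), (np.float64(0.586), np.int64(20)), (np.float64(0.589), np.int64(18)), (np.float64(0.592), np.int64(18)), (np.float64(0.595), np.int64(20)), (np.float64(0.598), np.int64(17)), (np.flo
[... 3638 characters left out ...]
, (np.float64(0.052), np.int64(7)), (np.float64(0.056), np.int64(12)), (np.float64(0.06), np.int64(15)), (np.float64(0.064), np.int64(11)), (np.float64(0.068), np.int64(16)), (np.float64(0.072), np.int64(12)), (np.float64(0.076), np.int64(13)), (np.float64(0.08), np.int64(11)), (np.float64(0.084), np.int64(8)), (np.float64(0.088), np.int64(13)), (np.float64(0.092), np.int64(13)), (np.float64(0.096), np.int64(14)), (np.float64(0.1), np.int64(4))]
top u [0.5502665  0.55289416 0.60917079 0.61176434] v [-0.03836686 -0.0364417   0.09865324  0.10325852]
lip u [0.54092502 0.54112318 0.54322138 0.54880961 0.54978738] v [-0.00249396 -0.00193615  0.02790981  0.06510725  0.06829761] 0.07923911429695298
```

View pics/z_scene.png

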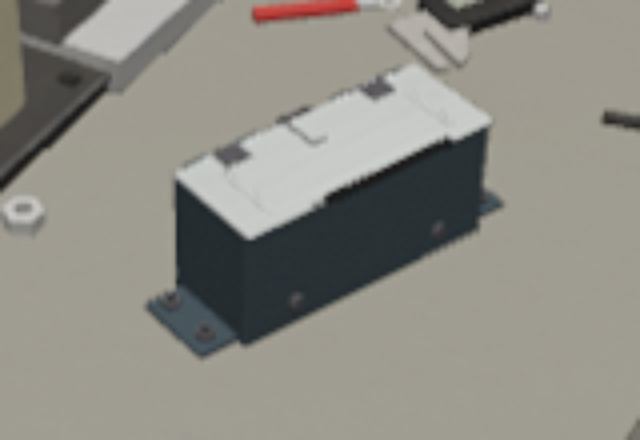

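View pics/z_side.png

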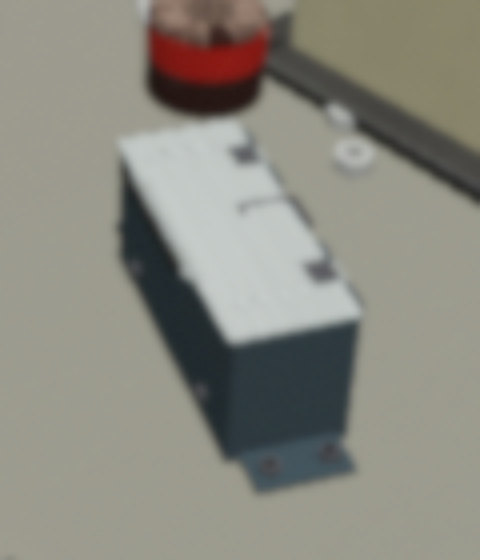

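```bash
python3 - <<'E'
from h import *
th=np.deg2rad(-8.5); ex=np.array([np.cos(th),np.sin(th)]); ey=np.array([-ex[1],ex[0]])
for n in ["scene","side"]:
    X=np.load(f"/tmp/{n}.npz")['X'].reshape(-1,3)
    w=X[(X[:,2]>0.014)&(X[:,2]<0.055)]; a=w[:,:2]@ex; b=w[:,:2]@ey
    for nm,m in [("front",(abs(a-.5535)<.005)&(b>-.03)&(b<.098)),("endL",(abs(b-.1035)<.004)&(a>.558)&(a<.603)),("endR",(abs(b+.0365)<.004)&(a>.558)&(a<.603))]:
        if m.sum()<100: continue
        l=cv2.fitLine(w[m][:,:2].astype(np.float32),cv2.DIST_HUBER,0,1e-4,1e-4).ravel()
        print(n,nm,m.sum(),"ang",np.rad2deg(np.arctan2(l[1],l[0])),"u",np.median(a[m]),"v",np.median(b[m]))
    # clearance: tall stuff near
    t=X[(X[:,2]>0.1)&(X[:,2]<.45)]; 
    u=t[:,:2]@ex; v=t[:,:2]@ey
    m=(v>-.15)&(v<.25)&(u>.52)
    if m.sum(): print(n,"tall min u",np.percentile(u[m],[0.1,1]), "in |v-.033|<.1:",u[m&(abs(v-.033)<.1)].min() if (m&(abs(v-.033)<.1)).any() else None)
    # die
    D=X[(abs(X[:,0]-.497)<.025)&(abs(X[:,1]-.113)<.025)&(X[:,2]>.037)]
    print("die top z hist",np.histogram(D[:,2],bins=[.036,.038,.04,.042,.044,.046]), cv2.minAreaRect((D[D[:,2]<.0425][:,:2]*1000).astype(np.float32)),cv2.minAreaRect((D[D[:,2]>.0425][:,:2]*1000).astype(np.float32)))
E
```

```text
scene front 927 ang 82.160225 u 0.5527874195348403 v 0.037132981499252954
scene endL 262 ang -7.406895 u 0.5806018173174792 v 0.10359873612687417
scene tall min u [0.69057983 0.69593459] in |v-.033|<.1: 0.7167707004941998
die top z hist (array([ 27, 109,  33,  19,   8]), array([0.036, 0.038, 0.04 , 0.042, 0.044, 0.046])) ((496.0789489746094, 114.25128173828125), (21.983596801757812, 31.033702850341797), 24.307966232299805) ((495.8503112792969, 114.38954162597656), (6.611608982086182, 16.811120986938477), 21.35997772216797)
side front 459 ang 81.48683 u 0.553909671646027 v 0.021464684147643628
side endR 497 ang -8.068725 u 0.5809251413857224 v -0.036130832796692366
side tall min u [0.6927238  0.70061607] in |v-.033|<.1: 0.7158710093192046
die top z hist (array([15, 56, 29, 18,  2]), array([0.036, 0.038, 0.04 , 0.042, 0.044, 0.046])) ((497.3987731933594, 111.76150512695312), (22.72229766845703, 30.612979888916016), 28.55626106262207) ((497.092041015625, 112.56166076660156), (6.039565563201904, 12.62356185913086), 11.78587818145752)
```

Request:
carry_out([
  [[1.5,-1.6,0],[0,0,-0.1]],
  [[4.5,-5,0],[0,0,-0.3]],
  [[7.65,-8.43,0],[0,0,-0.5]],
  [[10.2,-11.2,0],[0,0,-0.67]],
  [[12.8,-14.1,0],[0,0,-0.84]],
  [[15.3,-16.9,0],[0,0,-1.0]],
  [[17.9,-19.7,0],[0,0,-1.17]],
  [[20.4,-22.5,0],[0,0,-1.34]],
  [[23,-25.3,0],[0,0,-1.5]],
  [[25.5,-28.1,0],[0,0,-1.67]],
  [[28.1,-30.9,0],[0,0,-1.84]],
  [[30.6,-33.7,0],[0,0,-2.0]],
  [[33.2,-36.5,0],[0,0,-2.17]],
  [[35.7,-39.3,0],[0,0,-2.34]],
  [[38.3,-42.2,0],[0,0,-2.5]],
  [[40.8,-45,0],[0,0,-2.67]],
  [[43.4,-47.8,0],[0,0,-2.84]],
  [[46.5,-51.2,0],[0,0,-3.04]],
  [[49.5,-54.5,0],[0,0,-3.24]],
  [[51,-56.1,0],[0,0,-3.34]],
], claw=0.6, force=40)

```text
t: 3.25
position: [0.4985, 0.1145, 0.2054]
ee_rot: [-0.225, 0.974, 0.0, 0.0]
wrist_force: [0.1, 0.2, 0.5]
finger_gap: 0.0563
```

```bash
python3 - <<'E'
from h import *
s=arm.observe(); print(s['t'],s['qpos'],s['position'],s['ee_rot'],s['wrist_force'],s['finger_gap'])
img,d,X,P=cloud("wrist"); cv2.imwrite("pics/w1.png",img[:,:,::-1])
np.savez("/tmp/w1.npz",img=img,X=X)
print(proj(P,[.497,.113,.0]),proj(P,s['position']))
D=X.reshape(-1,3)
D=D[(abs(D[:,0]-.497)<.03)&(abs(D[:,1]-.113)<.03)&(D[:,2]>.03)&(D[:,2]<.06)]
for lo,hi in [(.034,.0415),(.0415,.05)]:
    q=D[(D[:,2]>lo)&(D[:,2]<hi)]; print(len(q), q.mean(0) if len(q) else 0, cv2.minAreaRect((q[:,:2]*1000).astype(np.float32)) if len(q) else 0)
E
```

```text
3.25 [ 8.94397929e-02  1.79784758e-01  1.63563269e+00  3.65530118e-04
  1.32559448e+00 -1.93609195e+00] [0.49852677 0.11452488 0.20542819] [-2.25370576e-01  9.74273056e-01  1.35705210e-04  3.11981920e-04] [0.06317783 0.18285583 0.53407886] 0.05626598689164111
(np.float64(279.7624305203101), np.float64(182.5125783404745)) (np.float64(282.17286898780355), np.float64(253.09091758387973))
529 [0.49646055 0.11092903 0.03958982] ((497.3448486328125, 111.52510833740234), (22.56470489501953, 29.662551879882812), 24.228059768676758)
122 [0.49701926 0.11170268 0.04351835] ((498.5447692871094, 108.74800109863281), (10.817954063415527, 23.809049606323242), 38.10064697265625)
```

View pics/w1.png

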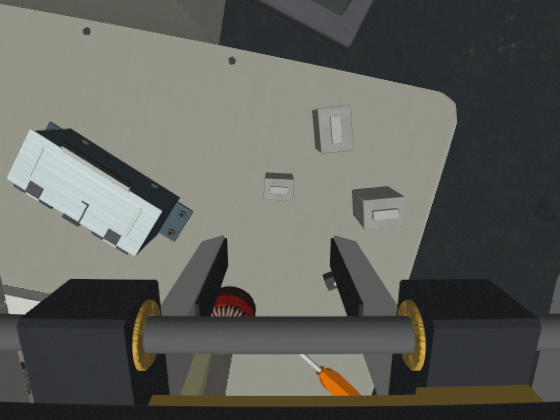

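Request:
carry_out([
  [[0.1,-0.05,3],[0,0,0.015]],
  [[0.25,-0.13,7.5],[0,0,0.03]],
  [[0.25,-0.13,12],[0,0,0.03]],
  [[0.25,-0.13,15.5],[0,0,0.03]],
  [[0.25,-0.13,17.2],[0,0,0.03]],
  [[0.25,-0.13,17.9],[0,0,0.03]],
  [[0.25,-0.13,17.9],[0,0,0.03]],
])

```text
t: 4.18
position: [0.496, 0.1099, 0.0266]
ee_rot: [-0.207, 0.978, -0.0, -0.0]
wrist_force: [-0.0, 0.2, 0.0]
finger_gap: 0.0564
```

Request:
carry_out([
  [[0,0,0],[0,0,0]],
  [[0,0,0],[0,0,0]],
  [[0,0,0],[0,0,0]],
  [[0,0,0],[0,0,0]],
  [[0,0,0],[0,0,0]],
], claw=0.2, force=45)

```text
t: 4.8
position: [0.4961, 0.1105, 0.027]
ee_rot: [-0.207, 0.978, 0.0, 0.0]
wrist_force: [-1.0, 1.0, 5.9]
finger_gap: 0.0294
```

```bash
python3 - <<'E'
from h import *
s=arm.observe(); print(s['t'],s['qpos'],s['position'],s['ee_rot'],s['wrist_force'],s['ft_torque'],s['finger_gap'])
img,d,X,P=cloud("wrist"); cv2.imwrite("pics/w2.png",img[:,:,::-1])
E
```

```text
4.8 [ 8.19397837e-02  3.46470553e-01  1.90445511e+00  5.46077610e-04
  8.90076834e-01 -1.90720373e+00] [0.49609741 0.11054117 0.02695893] [-2.07483531e-01  9.78238444e-01  1.73076570e-04  3.19622063e-04] [-1.01808328  0.98805157  5.9498334 ] [ 0.40073311  0.17094615 -0.02206011] 0.029388824508184953
```

View pics/w2.png

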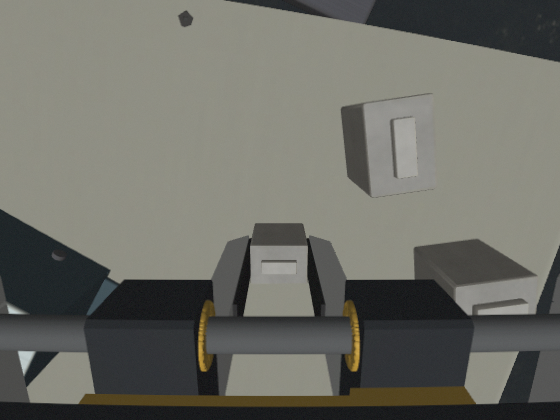

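```bash
cat >> h.py <<'E'
from scipy.spatial.transform import Rotation as Ro
BO=np.array([.579,-.0525,0.]); YAW=np.deg2rad(-8.0)
EX=np.array([np.cos(YAW),np.sin(YAW),0]); EY=np.array([-EX[1],EX[0],0]); EZ=np.array([0,0,1.])
B=np.c_[EX,EY,EZ]
R0=np.c_[-EX,EY,-EZ]
def tgt(bx,by,bz,al=0):  # TCP mm in box frame, tilt deg
    R=Ro.from_rotvec(-np.deg2rad(al)*EY)*Ro.from_matrix(R0)
    return BO+B@np.array([bx,by,bz])/1000, R
def rel(p,R,s):
    Rc=Ro.from_quat(s['ee_rot']); 
    return (Rc.inv().apply(p-s['position'])*100).round(3).tolist(),(Rc.inv()*R).as_rotvec().round(4).tolist()
def bpos(s):
    R=Ro.from_quat(s['ee_rot']); e=(Ro.from_matrix(R0).inv()*R).as_rotvec()
    return (B.T@(s['position']-BO)*1000).round(2), np.rad2deg(e).round(2), (B.T@s['wrist_force']).round(2)
FT=26.5; XB=12.0   # foot beyond tcp; back face offset (mm)
def hinge(th,e=14,al0=35,gap=0):
    # tcp for die face contact at lip tip, flap angle th deg
    al=np.deg2rad(al0); tip=np.array([-65.,11.])
    n=np.array([np.cos(al),np.sin(al)]); d=np.array([np.sin(al),-np.cos(al)])
    tcp=tip-gap*n-XB*n-(FT-e)*d
    t=np.deg2rad(th); c,s_=np.cos(t),np.sin(t)
    x=c*tcp[0]+s_*tcp[1]; z=-s_*tcp[0]+c*tcp[1]
    return 27+x,64+z,al0-th
def show():
    s=arm.observe(); print("t",round(s['t'],2),"box",*bpos(s),"gap",round(s['finger_gap'],4)); return s
E
python3 - <<'E'
from h import *
s=show()
for a in [tgt(-110,0,140,0)]: print(rel(*a,s))
for th,g in [(0,20),(0,3),(0,0),(35,0)]:
    x,z,al=hinge(th,gap=g); print(th,g,x,z,al,rel(*tgt(x,0,z,al),s))
E
```

```text
t 4.85 box [-104.8   149.93   26.97] [-2.000e-02 -4.000e-02 -3.195e+01] [-2.01  1.52  6.47] gap 0.0294
([8.367, -12.444, -11.312], [0.0004, 0.0006, 0.5576])
0 20 -71.38257087163582 66.88495459037892 35 ([5.095, -14.489, -3.998], [0.1707, -0.5941, 0.5398])
0 3 -57.456986118722966 76.63575400834671 35 ([3.913, -15.226, -4.973], [0.1707, -0.5941, 0.5398])
0 0 -54.999529985855986 78.35648331739985 35 ([3.704, -15.356, -5.145], [0.1707, -0.5941, 0.5398])
35 0 -31.935542078922964 122.79314084999692 0 ([1.744, -16.575, -9.587], [0.0004, 0.0006, 0.5576])
```

Request:
carry_out([
  [[0,0,-1],[0,0,0]],
  [[0,0,-3.5],[0,0,0]],
  [[0.6,-0.9,-6.5],[0,0,0.05]],
  [[2.4,-3.5,-8.5],[0,0,0.18]],
  [[4.3,-6.5,-9],[0,0,0.32]],
  [[6.3,-9.4,-9],[0,0,0.45]],
  [[7.8,-11.6,-9],[0,0,0.53]],
  [[8.37,-12.44,-9],[0,0,0.558]],
  [[8.37,-12.44,-9],[0,0,0.558]],
])

```text
t: 5.98
position: [0.4699, -0.0376, 0.1164]
ee_rot: [0.07, 0.998, 0.0, -0.0]
wrist_force: [-0.1, 0.7, -1.8]
finger_gap: 0.0299
```

```bash
python3 - <<'E'
from h import *
s=show(); print(s['qpos'].round(3))
img,d,X,P=cloud("wrist"); cv2.imwrite("pics/w3.png",img[:,:,::-1]); np.savez("/tmp/w3.npz",img=img,X=X)
Xb=(X.reshape(-1,3)-BO)@B*1000
Tc=Ro.from_quat(s['ee_rot']).inv().apply(X.reshape(-1,3)-s['position'])*1000
# die in hand: points near
q=Tc[(abs(Tc[:,1])<14)&(Tc[:,2]>-22)&(Tc[:,2]<-5)&(abs(Tc[:,0])<20)]
print("die-top pts tool",np.percentile(q,[1,50,99],axis=0).round(1).tolist(),len(q))
q=Tc[(abs(Tc[:,1])<13)&(Tc[:,2]>-5)&(Tc[:,2]<24)&(abs(Tc[:,0])<20)]
print("die-front pts",np.percentile(q,[1,50,99],axis=0).round(1).tolist(),len(q))
t=Xb[(Xb[:,2]>60)&(Xb[:,2]<70)&(abs(Xb[:,0])<60)&(abs(Xb[:,1])<100)]
print("top",np.percentile(t,[0.5,2,98,99.5],axis=0).round(1).tolist(),cv2.minAreaRect(t[:,:2].astype(np.float32)))
t=Xb[(Xb[:,2]>71.5)&(Xb[:,2]<85)&(abs(Xb[:,0]+35)<20)&(abs(Xb[:,1])<60)]
print("lip",np.percentile(t,[0.5,50,99.5],axis=0).round(1).tolist())
s2,d2,X2,P2=cloud("side"); cv2.imwrite("pics/s3.png",s2[:,:,::-1])
E
```

```text
t 5.97 box [-110.08   -0.45  116.43] [-0.01  0.01  0.04] [-0.19  0.63 -1.82] gap 0.0299
[-0.228  0.193  1.858  0.     1.091 -1.658]
die-top pts tool [[-13.0, -13.7, -18.2], [0.3, -0.3, -13.0], [8.6, 13.0, -5.7]] 2331
die-front pts [[7.7, -12.7, -4.7], [8.3, -0.2, 8.0], [8.7, 12.5, 23.4]] 728
top [[-6.2, -42.2, 64.7], [-5.6, -39.9, 65.0], [28.8, 35.0, 67.8], [29.9, 37.0, 68.2]] ((12.298961639404297, -2.4219627380371094), (83.94300842285156, 37.861297607421875), 89.59076690673828)Traceback (most recent call last):
  File "<stdin>", line 14, in <module>
    return _quantile_unchecked(
        a, q, axis, out, overwrite_input, method, keepdims, weights)
    return _ureduce(a,
                    func=_quantile_ureduce_func,
    ...<5 lines>...
                    overwrite_input=overwrite_input,
                    method=method)
    r = func(a, **kwargs)
    result = _quantile(arr,
                       quantiles=q,
    ...<2 lines>...
                       out=out,
                       weights=wgt)
    slices_having_nans = np.isnan(arr[-1, ...])
                                  ~~~^^^^^^^^^
IndexError: index -1 is out of bounds for axis 0 with size 0
```

View pics/w3.png

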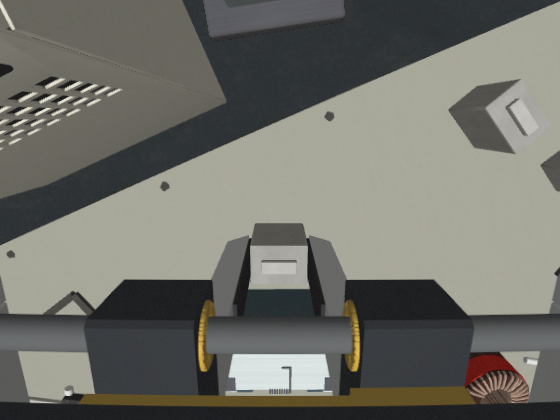

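```bash
sed -i 's/^FT=26.5; XB=12.0/FT=27.0; XB=13.0/' h.py; python3 - <<'E'
from h import *
s=show()
for th,g in [(0,20),(0,3),(0,0)]:
    x,z,al=hinge(th,gap=g); print(th,g,round(x,1),round(z,1),al,rel(*tgt(x,0,z,al),s))
E
```

```text
t 6.03 box [-1.101e+02  7.000e-02  1.164e+02] [-0.02  0.01 -0.01] [-0.46  0.52 -2.02] gap 0.0295
0 20 -72.5 66.7 35 ([-3.762, -0.01, 4.967], [0.0005, -0.611, 0.0])
0 3 -58.6 76.5 35 ([-5.154, -0.01, 3.992], [0.0005, -0.611, 0.0])
0 0 -56.1 78.2 35 ([-5.4, -0.009, 3.82], [0.0005, -0.611, 0.0])
```

Request:
carry_out([
  [[0,0,0.8],[0,-0.08,0]],
  [[0,0,2.2],[0,-0.23,0]],
  [[0,0,3.6],[0,-0.38,0]],
  [[0,0,4.7],[0,-0.52,0]],
  [[-0.8,0,4.97],[0,-0.6,0]],
  [[-2.3,0,4.97],[0,-0.611,0]],
  [[-3.4,0,4.97],[0,-0.611,0]],
  [[-3.76,0,4.97],[0,-0.611,0]],
  [[-4.46,0,4.47],[0,-0.611,0]],
  [[-4.46,0,4.47],[0,-0.611,0]],
])

```text
t: 7.28
position: [0.5145, -0.0446, 0.0737]
ee_rot: [0.065, 0.952, -0.02, 0.3]
wrist_force: [-0.8, 0.3, -1.9]
finger_gap: 0.03
```

```bash
python3 - <<'E'
from h import *
s=show(); print(s['qpos'].round(3))
for n in ["side","scene"]:
    im,d2,X2,P2=cloud(n); cv2.imwrite(f"pics/{n}3.png",cv2.resize(im[140:320,200:440,::-1],None,fx=3,fy=3))
for th,g in [(0,5),(0,3),(0,0)]:
    x,z,al=hinge(th,gap=g); print(th,g,round(x,1),round(z,1),al,rel(*tgt(x,0,z,al),s))
E
```

```text
t 7.28 box [-64.96  -1.14  73.69] [ -0.14 -34.95  -0.18] [-0.81  0.14 -1.9 ] gap 0.03
[-0.289  0.116  2.361  0.972  0.107 -2.666]
0 5 -60.2 75.3 35 ([-0.484, 0.112, 0.139], [0.0033, -0.0009, 0.0023])
0 3 -58.6 76.5 35 ([-0.684, 0.112, 0.139], [0.0033, -0.0009, 0.0023])
0 0 -56.1 78.2 35 ([-0.984, 0.111, 0.138], [0.0033, -0.0009, 0.0023])
```

View pics/side3.png

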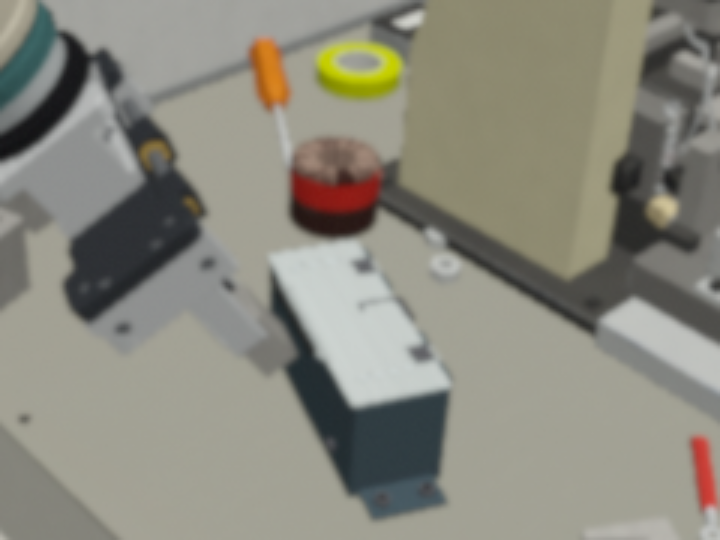

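View pics/scene3.png

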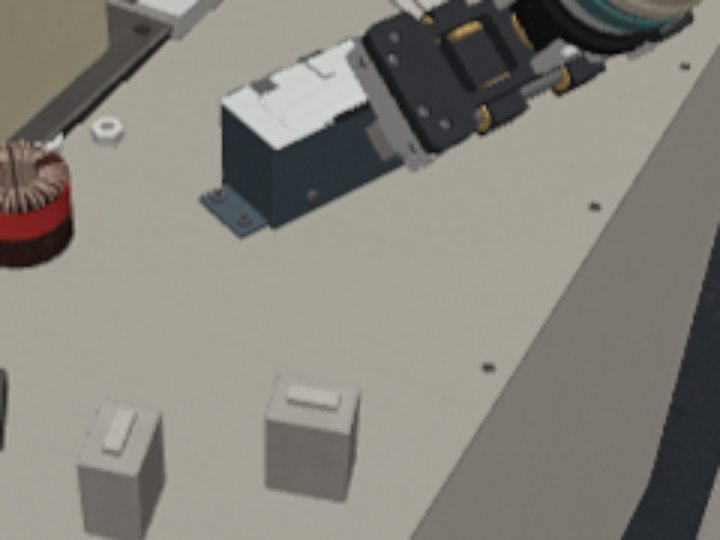

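```bash
python3 - <<'E'
from h import *
s=show()
for g in [10,0]:
    x,z,al=hinge(0,al0=20,gap=g); print(g,round(x,1),round(z,1),al,rel(*tgt(x,0,z,al),s))
E
```

```text
t 7.38 box [-65.69  -1.18  73.36] [ -0.17 -34.9   -0.12] [-1.01  0.5  -1.14] gap 0.0297
10 -64.1 79.3 20 ([-0.476, 0.118, -0.398], [0.0032, 0.2601, 0.0015])
0 -54.7 82.8 20 ([-1.443, 0.116, -0.141], [0.0032, 0.2601, 0.0015])
```

Request:
carry_out([
  [[0.2,0,-0.3],[0,0.05,0]],
  [[0.2,0.05,-0.5],[0,0.12,0]],
  [[0,0.1,-0.5],[0.003,0.2,0]],
  [[-0.4,0.12,-0.4],[0.003,0.26,0]],
  [[-0.48,0.12,-0.4],[0.003,0.26,0]],
  [[-0.48,0.12,-0.4],[0.003,0.26,0]],
])

```text
t: 8.12
position: [0.5142, -0.0433, 0.0784]
ee_rot: [0.069, 0.983, -0.012, 0.173]
wrist_force: [-0.9, 0.8, -1.8]
finger_gap: 0.0296
```

```bash
python3 - <<'E'
from h import *
s=show(); print(s['qpos'].round(3))
for g in [10,5,0]:
    x,z,al=hinge(0,al0=20,gap=g); print(g,round(x,1),round(z,1),al,rel(*tgt(x,0,z,al),s))
im,_=arm.read_camera("side"); cv2.imwrite("pics/side4.png",cv2.resize(im[190:290,230:360,::-1],None,fx=5,fy=5))
E
```

```text
t 8.12 box [-65.47   0.12  78.44] [ -0.04 -19.92  -0.02] [-1.02  0.66 -1.78] gap 0.0296
[-0.247  0.144  2.116  0.073  0.537 -1.735]
10 -64.1 79.3 20 ([-0.164, -0.012, -0.038], [0.0007, -0.0014, 0.0002])
5 -59.4 81.1 20 ([-0.664, -0.012, -0.038], [0.0007, -0.0014, 0.0002])
0 -54.7 82.8 20 ([-1.164, -0.012, -0.039], [0.0007, -0.0014, 0.0002])
```

View pics/side4.png

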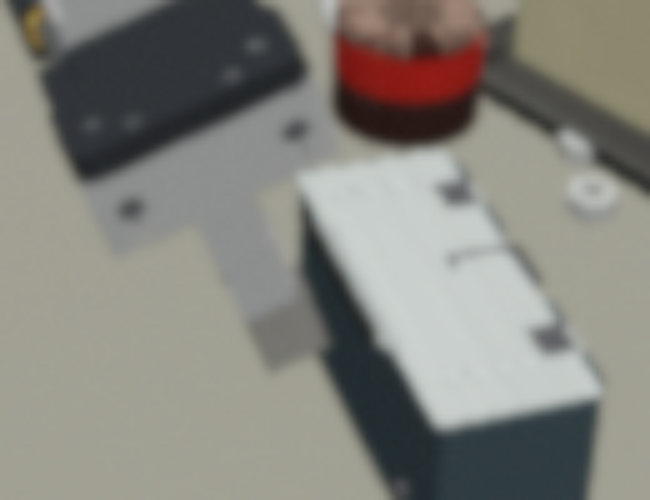

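```bash
python3 - <<'E'
from h import *
s=show()
for n in ["side","scene"]:
    img,d,X,P=cloud(n)
    T=Ro.from_quat(s['ee_rot']).inv().apply(X.reshape(-1,3)-s['position'])*1000
    for z0 in range(-130,30,8):
        q=T[(T[:,2]>=z0)&(T[:,2]<z0+8)&(abs(T[:,0])<60)&(abs(T[:,1])<100)&(X.reshape(-1,3)[:,2]>.03)&((X.reshape(-1,3)-BO)@EX<-.045)]
        if len(q)>5: print(n,z0,len(q),"x",np.percentile(q[:,0],[2,98]).round(1),"y",np.percentile(q[:,1],[2,98]).round(1))
E
```

```text
t 8.18 box [-65.97   0.09  78.17] [-4.000e-02 -1.988e+01 -1.000e-02] [-0.6  -0.19 -1.81] gap 0.0296
side -130 214 x [-33.5  31.8] y [-88.8 -85.6]
side -122 355 x [-34.  32.] y [-87.2  49.4]
side -114 304 x [-33.6  31.8] y [-82.8  70.8]
side -106 269 x [-33.9  32.2] y [-82.8  72.7]
side -98 20 x [-30.4  31.3] y [-81.5 -79.2]
side -58 23 x [-8.9  7.3] y [-29.8 -26.5]
side -50 52 x [-10.    8.1] y [-29.4 -25.8]
side -42 49 x [-9.6  8.6] y [-30.4 -26.1]
side -34 51 x [-9.8  8.4] y [-29.4 -26.2]
side -26 49 x [-10.1   8.4] y [-29.6 -24.2]
side -18 65 x [-13.7   8.2] y [-29.1  10.4]
side -10 26 x [-13.9   8.3] y [-27.5  13.6]
side -2 26 x [-13.    6.2] y [-17.7 -14.7]
side 6 48 x [-13.5   7.8] y [-18.5 -14.4]
side 14 50 x [-13.2   7.1] y [-17.8 -14. ]
side 22 19 x [-13.1   5.7] y [-17.2 -13.2]
scene -130 238 x [-29.3  34.8] y [-79.4  87.7]
scene -122 645 x [-18.7  34.6] y [-73.1  86. ]
scene -114 355 x [-27.9  34.7] y [-74.3  81.5]
scene -106 234 x [-29.3  34.3] y [-75.2  81.3]
scene -98 26 x [-25.2  29. ] y [-47.7  80.3]
scene -90 12 x [4.2 9.7] y [-18.1 -15. ]
scene -66 16 x [ 8.  10.7] y [16.6 28.4]
scene -58 18 x [ 7.4 11.1] y [17.8 27.6]
scene -50 20 x [ 7.3 10.9] y [-25.2  27.3]
scene -42 35 x [ 7.1 11. ] y [-25.   27.5]
scene -34 50 x [-4.4 10.6] y [-23.9  27.4]
scene -26 61 x [-6.7 10.8] y [-24.5  27.2]
scene -18 149 x [-7.  10.7] y [-22.3  27.5]
scene -10 44 x [-1.5 11. ] y [-23.6  26.3]
scene -2 30 x [ 8.6 10.4] y [-14.1  16.4]
scene 6 53 x [-10.5  10.3] y [-13.9  16.4]
scene 14 45 x [-10.2  10.3] y [-10.8  16.4]
scene 22 30 x [-10.8  10.2] y [-12.2  16.3]
```

Request:
carry_out([
  [[-0.3,0,0],[0,0,0]],
  [[-0.7,0,0],[0,0,0]],
  [[-0.95,0,0],[0,0,0]],
  [[-0.95,0,0],[0,0,0]],
])

```text
t: 8.78
position: [0.5246, -0.0451, 0.0825]
ee_rot: [0.069, 0.982, -0.012, 0.173]
wrist_force: [-1.2, -0.2, -1.6]
finger_gap: 0.0294
```

```bash
python3 - <<'E'
from h import *
s=show()
for g in [3,0]:
    x,z,al=hinge(0,al0=20,gap=g); print(g,round(x,1),round(z,1),al,rel(*tgt(x,0,z,al),s))
E
```

```text
t 8.78 box [-54.94  -0.28  82.46] [ 1.000e-02 -1.998e+01 -2.000e-02] [-1.16 -0.4  -1.63] gap 0.0294
3 -57.5 81.7 20 ([0.263, 0.028, -0.019], [-0.0001, -0.0003, 0.0003])
0 -54.7 82.8 20 ([-0.037, 0.028, -0.019], [-0.0001, -0.0003, 0.0003])
```

Request:
carry_out([
  [[-0.08,0,0],[0,0,0]],
  [[-0.15,0,0],[0,0,0]],
  [[-0.15,0,0],[0,0,0]],
])

```text
t: 9.15
position: [0.5248, -0.0451, 0.0825]
ee_rot: [0.068, 0.983, -0.012, 0.172]
wrist_force: [-3.1, 0.4, -1.2]
finger_gap: 0.0296
```

```bash
python3 - <<'E'
from h import *
s=show()
im,_=arm.read_camera("side"); cv2.imwrite("pics/side5.png",cv2.resize(im[190:290,230:360,::-1],None,fx=5,fy=5))
E
```

```text
t 9.15 box [-54.66  -0.17  82.45] [  0.   -19.87  -0.02] [-3.12 -0.02 -1.22] gap 0.0296
```

View pics/side5.png

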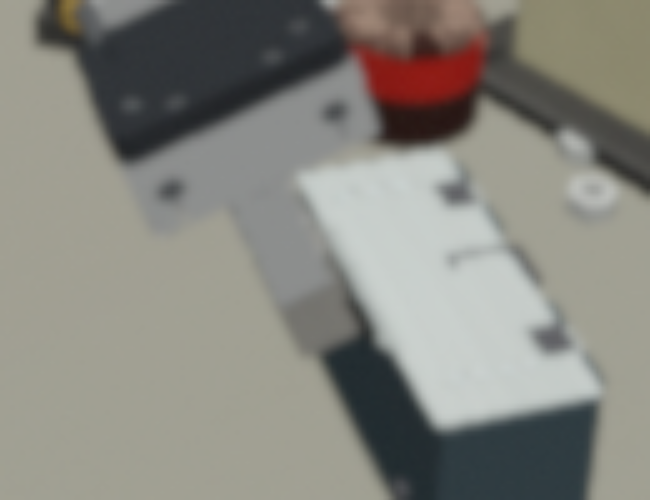

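```bash
python3 - <<'E'
from h import *
x,z,al=hinge(0,al0=20,gap=0); p,R=tgt(x,0,z,al); s={'position':p,'ee_rot':R.as_quat()}
for th in range(2,21,2):
    x,z,al=hinge(th,al0=20,gap=-1*min(1,th/6)); print(th,rel(*tgt(x,0,z,al),s))
E
```

```text
2 ([-0.197, 0.0, -0.241], [-0.0, 0.0349, 0.0])
4 ([-0.401, 0.0, -0.475], [-0.0, 0.0698, -0.0])
6 ([-0.614, -0.0, -0.7], [-0.0, 0.1047, 0.0])
8 ([-0.802, 0.0, -0.92], [-0.0, 0.1396, 0.0])
10 ([-0.997, 0.0, -1.134], [-0.0, 0.1745, -0.0])
12 ([-1.199, -0.0, -1.342], [-0.0, 0.2094, 0.0])
14 ([-1.408, 0.0, -1.542], [-0.0, 0.2443, 0.0])
16 ([-1.625, 0.0, -1.734], [-0.0, 0.2793, 0.0])
18 ([-1.847, 0.0, -1.919], [-0.0, 0.3142, 0.0])
20 ([-2.077, -0.0, -2.096], [-0.0, 0.3491, 0.0])
```

Request:
carry_out([
  [[-0.2,0,-0.24],[0,0.035,0]],
  [[-0.4,0,-0.475],[0,0.07,0]],
  [[-0.61,0,-0.7],[0,0.105,0]],
  [[-0.8,0,-0.92],[0,0.14,0]],
  [[-1,0,-1.13],[0,0.175,0]],
  [[-1,0,-1.13],[0,0.175,0]],
])

```text
t: 9.95
position: [0.5289, -0.0454, 0.0958]
ee_rot: [0.069, 0.994, -0.006, 0.083]
wrist_force: [-5.7, 1.1, -1.7]
finger_gap: 0.0296
```

```bash
python3 - <<'E'
from h import *
s=show(); print(hinge(10,al0=20))
im,_=arm.read_camera("side"); cv2.imwrite("pics/side6.png",cv2.resize(im[190:290,230:360,::-1],None,fx=5,fy=5))
E
```

```text
t 9.95 box [-5.061e+01  4.000e-02  9.583e+01] [-0.02 -9.59 -0.03] [-5.83  0.25 -1.69] gap 0.0296
(np.float64(-50.16230109028609), np.float64(96.66509131097337), 10)
```

View pics/side6.png

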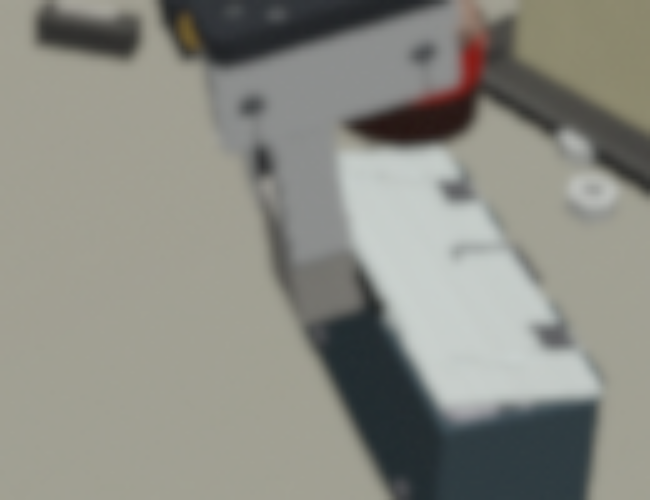

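```bash
cat >> h.py <<'E'
def flap():
    img,d,X,P=cloud("side")
    b=((X-BO)@B*1000).reshape(-1,3)
    # free strips of flap away from hand, lip excluded
    q=b[(abs(b[:,1])>40)&(abs(b[:,1])<68)&(b[:,2]>58)&(b[:,2]<130)&(b[:,0]<20)&(b[:,0]>-32)]
    # angle from hinge line at plate top
    a=np.rad2deg(np.arctan2(q[:,2]-66,27-q[:,0]))
    print("flap pts",len(q),"angle med",np.percentile(a,[10,25,50,75,90]).round(1)); return img
E
python3 - <<'E'
from h import *
flap()
E
```

```text
flap pts 573 angle med [-0.8  8.3  9.6 11.1 13.3]
```

```bash
cat >> h.py <<'E'
def vert(th,e=14,gap=-2):
    t=np.deg2rad(th); tip=np.array([-65*np.cos(t)+11*np.sin(t),65*np.sin(t)+11*np.cos(t)])
    bend=np.array([-56*np.cos(t),56*np.sin(t)])
    p=tip if tip[0]<bend[0] else bend
    return 27+p[0]-XB-gap, 64+tip[1]+FT-e, 0
E
python3 - <<'E'
from h import *
x,z,al=hinge(10,al0=20,gap=-2.2); p,R=tgt(x,0,z,al); s={'position':p,'ee_rot':R.as_quat()}
for th in [12,14,16,18,20]:
    x,z,al=hinge(th,al0=20,gap=-2.2); print(th,rel(*tgt(x,0,z,al),s))
for th in [20,23,26,29,32,35,38,41,45]:
    x,z,al=vert(th,gap=-2.2); print(th,round(x,1),round(z,1),rel(*tgt(x,0,z,al),s))
E
```

```text
12 ([-0.163, 0.0, -0.235], [0.0, 0.0349, 0.0])
14 ([-0.334, 0.0, -0.464], [0.0, 0.0698, -0.0])
16 ([-0.514, 0.0, -0.687], [0.0, 0.1047, 0.0])
18 ([-0.7, 0.0, -0.904], [-0.0, 0.1396, 0.0])
20 ([-0.895, 0.0, -1.114], [0.0, 0.1745, 0.0])
20 -41.1 109.6 ([-0.895, 0.0, -1.114], [0.0, 0.1745, 0.0])
23 -39.3 112.5 ([-1.122, -0.0, -1.374], [0.0, 0.1745, 0.0])
26 -37.4 115.4 ([-1.362, 0.0, -1.622], [0.0, 0.1745, 0.0])
29 -35.3 118.1 ([-1.615, -0.0, -1.856], [0.0, 0.1745, 0.0])
32 -33.1 120.8 ([-1.88, 0.0, -2.078], [0.0, 0.1745, 0.0])
35 -30.7 123.3 ([-2.156, -0.0, -2.285], [0.0, 0.1745, 0.0])
38 -28.2 125.7 ([-2.442, 0.0, -2.477], [0.0, 0.1745, 0.0])
41 -26.1 127.9 ([-2.696, -0.0, -2.662], [0.0, 0.1745, 0.0])
45 -23.4 130.7 ([-3.007, 0.0, -2.891], [0.0, 0.1745, 0.0])
```

Request:
carry_out([
  [[-0.16,0,-0.235],[0,0.035,0]],
  [[-0.33,0,-0.465],[0,0.07,0]],
  [[-0.51,0,-0.69],[0,0.105,0]],
  [[-0.7,0,-0.9],[0,0.14,0]],
  [[-0.9,0,-1.11],[0,0.1745,0]],
  [[-1.12,0,-1.37],[0,0.1745,0]],
  [[-1.36,0,-1.62],[0,0.1745,0]],
  [[-1.62,0,-1.86],[0,0.1745,0]],
  [[-1.62,0,-1.86],[0,0.1745,0]],
])

```text
t: 11.18
position: [0.5394, -0.0467, 0.1174]
ee_rot: [0.07, 0.998, 0.001, -0.005]
wrist_force: [-10.0, 2.7, 1.1]
finger_gap: 0.0295
```

```bash
python3 - <<'E'
from h import *
s=show(); im=flap()
cv2.imwrite("pics/side7.png",cv2.resize(im[180:290,230:360,::-1],None,fx=5,fy=5))
E
```

```text
t 11.18 box [-40.04   0.2  117.43] [-0.03  0.58 -0.02] [-10.24   1.29   1.12] gap 0.0295
flap pts 384 angle med [-2.7 25.2 26.5 28.1 29.8]
```

View pics/side7.png

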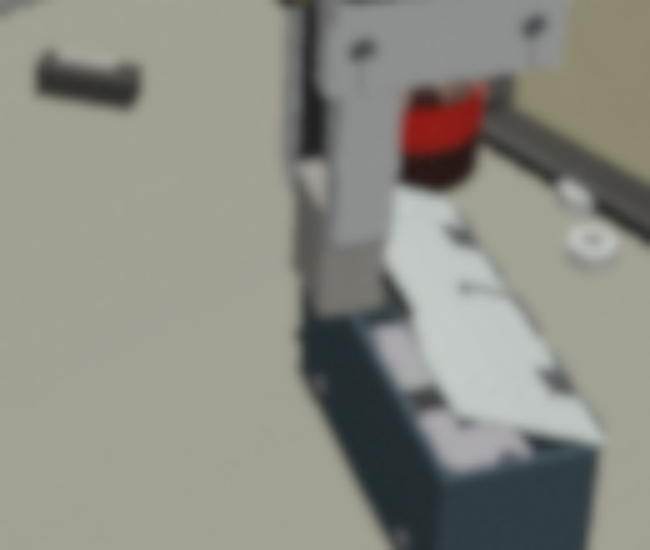

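Request:
carry_out([
  [[0,0,-0.2],[0,0,0]],
  [[-0.1,0,-0.45],[0,0,0]],
  [[-0.3,0,-0.7],[0,0,0]],
  [[-0.5,0,-0.9],[0,0,0]],
  [[-0.75,0,-1.15],[0,0,0]],
  [[-1.0,0,-1.35],[0,0,0]],
  [[-1.2,0,-1.5],[0,0,0]],
  [[-1.2,0,-1.5],[0,0,0]],
])

```text
t: 12.22
position: [0.555, -0.0492, 0.1331]
ee_rot: [0.07, 0.998, 0.0, -0.001]
wrist_force: [-5.6, 0.2, -0.2]
finger_gap: 0.0297
```

```bash
python3 - <<'E'
from h import *
s=show(); im=flap()
cv2.imwrite("pics/side8.png",cv2.resize(im[180:290,230:360,::-1],None,fx=5,fy=5))
E
```

```text
t 12.22 box [-2.418e+01 -2.000e-02  1.331e+02] [-0.01  0.13 -0.02] [-5.6  -0.62 -0.2 ] gap 0.0297
flap pts 229 angle med [-7.2 -3.7 -1.1 48.1 50.1]
```

View pics/side8.png

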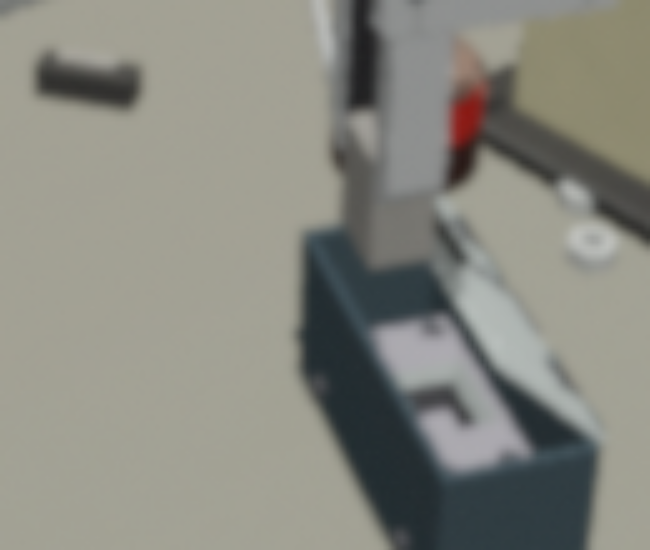

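```bash
python3 - <<'E'
from h import *
im,d,X,P=cloud("side"); b=(X-BO)@B*1000
f=b.reshape(-1,3)
top=f[(abs(f[:,2]-36)<2.5)&(abs(f[:,0])<23)&(abs(f[:,1])<66)]
print("nest top",len(top),np.percentile(top,[1,50,99],axis=0).round(1).tolist())
low=f[(f[:,2]<32)&(f[:,2]>10)&(abs(f[:,0])<17)&(abs(f[:,1])<45)]
print("low",len(low),np.percentile(low,[1,10,50,90,99],axis=0).round(1).tolist())
m=(b[...,2]>5)&(b[...,2]<66)&(abs(b[...,0])<23)&(abs(b[...,1])<66)
v=np.zeros(m.shape,np.uint8); v[m]=np.clip(b[...,2][m]*3.5,0,255)
# top-down map of box
M=np.zeros((int(60*5),int(140*5)),np.uint8)
for p in f[m.ravel()]:
    cv2.circle(M,(int((p[1]+70)*5),int((30-p[0])*5)),3,int(np.clip(p[2]*4,20,255)),-1)
for y in range(-60,61,20): cv2.line(M,((y+70)*5,0),((y+70)*5,8),255,1)
cv2.imwrite("pics/map8.png",M)
c,_=arm.read_camera("scene"); cv2.imwrite("pics/scene8.png",cv2.resize(c[120:230,240:390,::-1],None,fx=5,fy=5))
print(arm.spot_point("side","pocket_mouth"))
r=[f_ for f_ in arm.spot_point("side","pocket_floor")]; print(r)
E
```

```text
nest top 384 [[-9.3, -36.5, 33.6], [7.8, 14.2, 36.0], [22.9, 65.8, 38.3]]
low 114 [[-4.4, -7.0, 15.0], [-0.4, 1.3, 16.6], [6.7, 13.6, 24.3], [10.9, 16.2, 30.6], [11.8, 17.8, 32.0]]
[{'pixel': [315.5, 259.5], 'score': 0.92}, {'pixel': [316.5, 266.6], 'score': 0.59}]
[{'pixel': [317.3, 268.4], 'score': 0.82}]
```

View pics/map8.png

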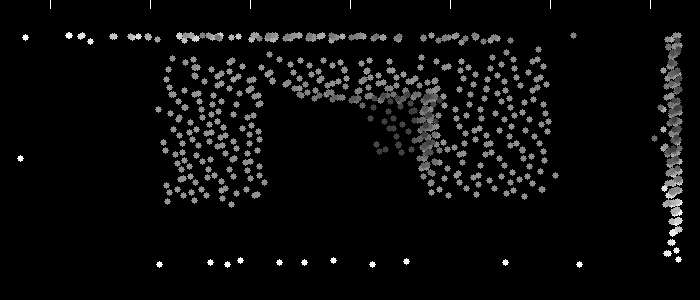

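View pics/scene8.png

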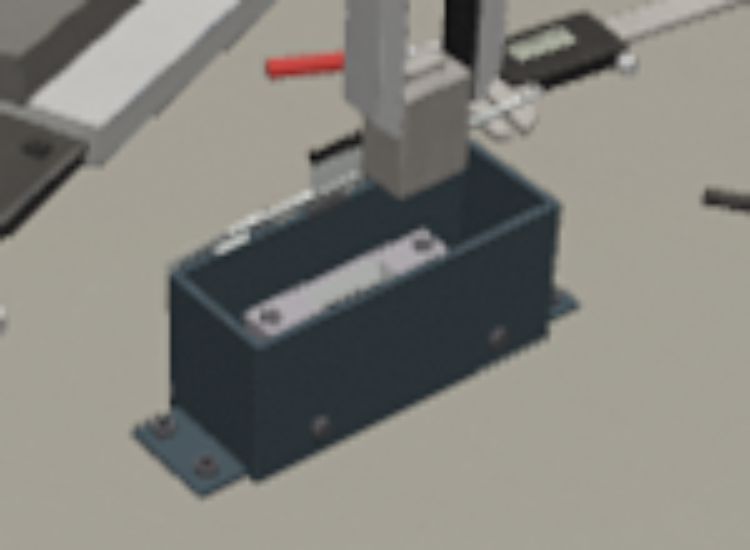

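Request:
carry_out([
  [[-0.25,0,0],[0,0,0]],
  [[-0.6,-0.1,0],[0,0,0]],
  [[-0.95,-0.25,0],[0,0,0]],
  [[-1.3,-0.4,0],[0,0,0]],
  [[-1.65,-0.55,0.2],[0,0,0]],
  [[-1.95,-0.7,0.5],[0,0,0]],
  [[-2.1,-0.7,1],[0,0,0]],
  [[-2.1,-0.7,1.5],[0,0,0]],
  [[-2.1,-0.7,1.5],[0,0,0]],
])

```text
t: 13.6
position: [0.5754, -0.0593, 0.1174]
ee_rot: [0.07, 0.998, -0.0, -0.001]
wrist_force: [-3.7, 0.3, -3.3]
finger_gap: 0.0294
```

```bash
python3 - <<'E'
from h import *
s=show(); im=flap()
cv2.imwrite("pics/side9.png",cv2.resize(im[170:290,230:360,::-1],None,fx=5,fy=5))
w,_=arm.read_camera("wrist"); cv2.imwrite("pics/w9.png",w[:,:,::-1])
E
```

```text
t 13.6 box [ -2.6   -7.28 117.36] [ 0.01  0.08 -0.01] [-3.72 -0.2  -3.27] gap 0.0294
flap pts 224 angle med [-9.3 -6.  -2.8 69.  69.6]
```

View pics/side9.png

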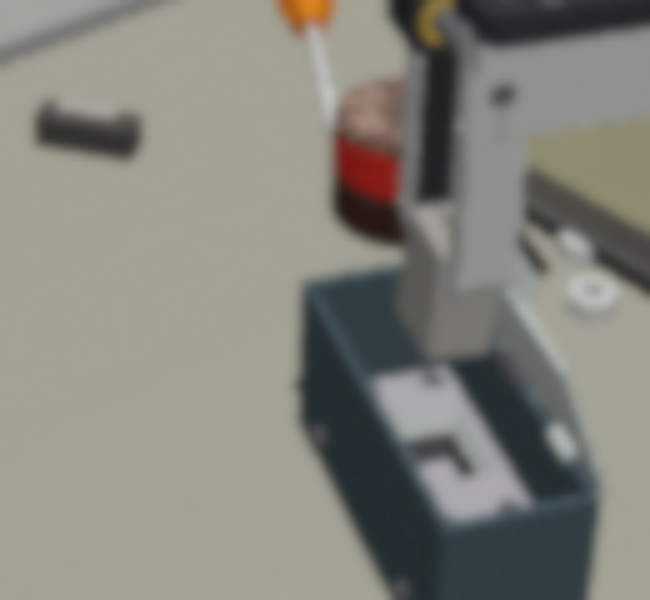

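View pics/w9.png

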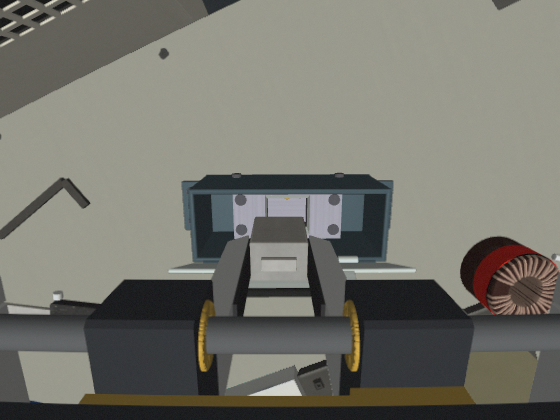

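```bash
python3 - <<'E'
from h import *
img,d,X,P=cloud("wrist"); b=(X-BO)@B*1000
cv2.imwrite("pics/w9z.png",cv2.resize(img[165:275,180:400,::-1],None,fx=3.6,fy=3.6,interpolation=cv2.INTER_CUBIC))
K=np.array([[P['fx'],0,P['cx']],[0,P['fy'],P['cy']],[0,0,1]])
for r in [205,212]:
    print(r,[(c,b[r,c].round(1).tolist()) for c in range(226,350,3)])
f=b.reshape(-1,3); s=show()
T=Ro.from_quat(s['ee_rot']).inv().apply(X.reshape(-1,3)-s['position'])*1000
q=T[(abs(T[:,1])<14.9)&(T[:,2]>-8)&(T[:,2]<22)&(abs(T[:,0]-8)<6)]
print("die front",np.percentile(q,[1,50,99],axis=0).round(1).tolist())
E
```

```text
205 [(226, [0.2, -55.1, 3.6]), (229, [-0.2, -52.2, 5.1]), (232, [-0.1, -49.7, 4.5]), (235, [-7.9, -43.0, 36.0]), (238, [-7.8, -40.7, 35.9]), (241, [-8.1, -38.3, 36.9]), (244, [-7.6, -36.2, 35.0]), (247, [-8.0, -33.7, 36.3]), (250, [-7.5, -31.6, 34.6]), (253, [-7.6, -29.2, 34.8]), (256, [-7.9, -26.8, 35.9]), (259, [-8.1, -24.5, 36.7]), (262, [-8.0, -22.2, 36.5]), (265, [-7.5, -19.9, 34.4]), (268, [-3.1, -18.2, 16.8]), (271, [-3.0, -15.7, 16.3]), (274, [-3.0, -13.2, 16.3]), (277, [-2.9, -10.7, 15.8]), (280, [-2.9, -8.2, 15.8]), (283, [-3.2, -5.7, 17.2]), (286, [-2.8, -3.2, 15.5]), (289, [-3.1, -0.7, 16.6]), (292, [-3.0, 1.8, 16.3]), (295, [-2.9, 4.3, 15.8]), (298, [-3.0, 6.7, 16.3]), (301, [-3.0, 9.2, 16.3]), (304, [-2.9, 11.8, 15.7]), (307, [-6.2, 13.1, 29.2]), (310, [-7.8, 14.9, 35.5]), (313, [-8.0, 17.2, 36.1]), (316, [-8.0, 19.5, 36.4]), (319, [-7.8, 21.9, 35.5]), (322, [-8.2, 24.0, 36.9]), (325, [-7.6, 26.7, 34.6]), (328, [-7.9, 28.8, 35.9]), (331, [-7.8, 31.2, 35.4]), (334, [-8.0, 33.4, 36.2]), (337, [-7.6, 36.0, 34.6]), (340, [-8.2, 37.9, 37.0]), (343, [0.2, 46.7, 2.9]), (346, [
[... 627 characters left out ...]
[3.2, -0.7, 15.7]), (292, [3.2, 1.8, 15.7]), (295, [2.7, 4.3, 17.2]), (298, [3.1, 6.8, 15.9]), (301, [3.0, 9.3, 16.3]), (304, [3.1, 11.9, 15.9]), (307, [-0.6, 13.2, 29.5]), (310, [-2.2, 15.0, 35.6]), (313, [-2.0, 17.5, 34.8]), (316, [-2.1, 19.8, 35.1]), (319, [-2.4, 22.0, 36.2]), (322, [-1.9, 24.5, 34.3]), (325, [-2.5, 26.6, 36.4]), (328, [-2.2, 29.1, 35.4]), (331, [-2.0, 31.5, 34.6]), (334, [-2.4, 33.6, 36.2]), (337, [-2.2, 36.1, 35.6]), (340, [-2.2, 38.4, 35.6]), (343, [6.2, 46.7, 4.2]), (346, [6.4, 49.5, 3.3]), (349, [6.6, 52.3, 2.7])]
t 13.75 box [ -2.16  -7.26 117.92] [ 0.01  0.02 -0.01] [-3.75  0.07 -1.83] gap 0.0298
die front [[8.6, -14.6, -7.7], [11.4, -0.8, 5.1], [12.7, 14.0, 21.7]]
```

View pics/w9z.png

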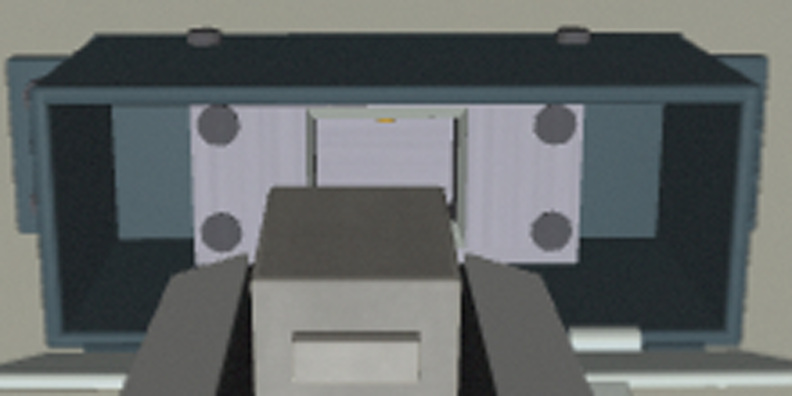

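```bash
python3 - <<'E'
from h import *
s=show()
img,d,X,P=cloud("wrist")
T=Ro.from_quat(s['ee_rot']).inv().apply(X.reshape(-1,3)-s['position'])*1000
b=(X.reshape(-1,3)-BO)@B*1000
h,w=d.shape; rr,cc=np.mgrid[:h,:w]; rr=rr.ravel(); cc=cc.ravel()
for r in range(212,285,5):
    i=r*w+279; print(r,T[i].round(1),b[i].round(1))
n,dd,Y,Q=cloud("side")
T=Ro.from_quat(s['ee_rot']).inv().apply(Y.reshape(-1,3)-s['position'])*1000
for z0 in range(-50,28,6):
    q=T[(T[:,2]>=z0)&(T[:,2]<z0+6)&(abs(T[:,0])<25)&(T[:,1]<-10)&(T[:,1]>-33)]
    if len(q)>4: print(z0,len(q),np.percentile(q[:,0],[3,97]).round(1))
E
```

```text
t 13.75 box [ -2.16  -7.26 117.92] [ 0.01  0.02 -0.01] [-3.75  0.07 -1.83] gap 0.0298
212 [ -5.4  -1.7 101.8] [ 3.2 -9.  16.1]
217 [12.5 -1.8 24. ] [-14.7  -9.1  94. ]
222 [11.7 -1.8 16.2] [-13.8  -9.1 101.7]
227 [11.3 -1.8  7.6] [-13.5  -9.1 110.4]
232 [11.4 -1.8 -1.4] [-13.5  -9.1 119.3]
237 [10.3 -1.8 -6.5] [-12.5  -9.1 124.4]
242 [ 10.   -1.8 -13.2] [-12.1  -9.1 131.1]
247 [  7.4  -1.8 -13.5] [ -9.6  -9.1 131.4]
252 [  4.3  -1.8 -12.5] [ -6.5  -9.1 130.4]
257 [  2.1  -1.8 -13.8] [ -4.3  -9.1 131.7]
262 [  0.3  -1.8 -16. ] [ -2.5  -9.1 133.9]
267 [ -2.1  -1.8 -16.6] [ -0.   -9.1 134.5]
272 [ -6.6  -1.8 -12.9] [  4.4  -9.1 130.9]
277 [ -9.5  -1.8 -12.6] [  7.4  -9.1 130.5]
282 [-15.8  -1.8  -5.7] [ 13.7  -9.1 123.6]
-50 47 [-8.5  9. ]
-44 48 [-7.9  8.6]
-38 43 [-7.8  8.6]
-32 44 [-9.1  8.8]
-26 40 [-8.6  8.6]
-20 47 [-7.9  8.6]
-14 77 [-19.4   9.5]
-8 48 [-16.4  10.5]
-2 49 [-13.3  11. ]
4 47 [-12.3  11. ]
10 49 [-14.7  11.3]
16 46 [-16.9  12.1]
22 37 [-18.9  11.7]
```

Request:
carry_out([
  [[0,0,0],[0,0,0]],
  [[0,-0.05,0.2],[0,-0.02,0]],
  [[-0.1,-0.12,0.8],[0,-0.04,0]],
  [[-0.2,-0.12,1.5],[0,-0.056,0]],
  [[-0.2,-0.12,2.3],[0,-0.056,0]],
  [[-0.2,-0.12,3.1],[0,-0.056,0]],
  [[-0.2,-0.12,3.8],[0,-0.056,0]],
  [[-0.2,-0.12,4.3],[0,-0.056,0]],
  [[-0.2,-0.12,4.5],[0,-0.056,0]],
  [[-0.2,-0.12,4.5],[0,-0.056,0]],
], claw=0.2, force=60)

```text
t: 15.1
position: [0.5777, -0.0609, 0.0729]
ee_rot: [0.07, 0.997, -0.002, 0.028]
wrist_force: [-3.9, 0.6, -3.4]
finger_gap: 0.0294
```

```bash
cat >> h.py <<'E'
def die():
    s=show(); img,d,X,P=cloud("wrist"); b=(X-BO)@B*1000
    T=(Ro.from_quat(s['ee_rot']).inv().apply(X.reshape(-1,3)-s['position'])*1000).reshape(X.shape)
    for r in range(200,262,6): print(r,b[r,279].round(1),T[r,279].round(1))
    return img
E
python3 - <<'E'
from h import *
im=die(); cv2.imwrite("pics/w10.png",im[:,:,::-1])
im=flap(); cv2.imwrite("pics/side10.png",cv2.resize(im[170:290,230:360,::-1],None,fx=5,fy=5))
E
```

```text
t 15.1 box [-0.08 -8.46 72.92] [ 0.01 -3.2  -0.01] [-3.91  0.03 -3.44] gap 0.0294
200 [-26.2 -10.3  62.8] [26.7 -1.8  8.7]
206 [-22.7 -10.3  62.8] [23.2 -1.8  8.9]
212 [ -3.8 -10.3  16. ] [ 6.8 -1.8 56.6]
218 [-11.2 -10.3  50.1] [12.4 -1.8 22.2]
224 [-11.1 -10.3  60. ] [11.7 -1.8 12.3]
230 [-11.  -10.3  69.4] [11.1 -1.8  2.9]
236 [-11.  -10.3  78. ] [10.6 -1.8 -5.7]
242 [-11.  -10.3  86. ] [ 10.2  -1.8 -13.7]
248 [ -7.7 -10.3  86. ] [  6.9  -1.8 -13.4]
254 [ -4.4 -10.3  85.9] [  3.6  -1.8 -13.2]
260 [ -3.  -10.3  90. ] [  1.9  -1.8 -17.2]
flap pts 215 angle med [-8.1 -6.1 -2.5 68.2 68.7]
```

View pics/w10.png

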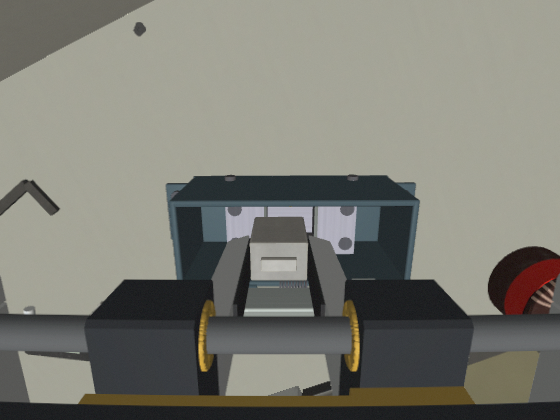

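View pics/side10.png

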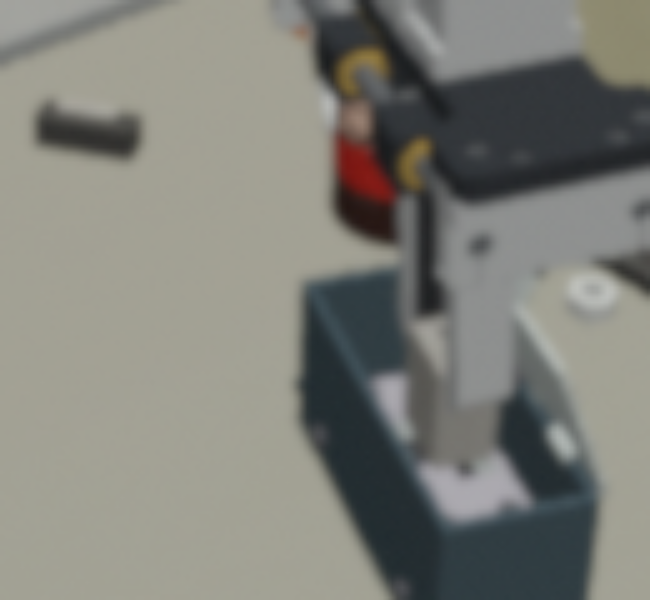

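Request:
carry_out([
  [[0.02,0,0.4],[0,0,0]],
  [[0.04,0,0.75],[0,0,0]],
  [[0.05,0,0.9],[0,0,0]],
  [[0.055,0,1.0],[0,0,0]],
  [[0.06,0,1.05],[0,0,0]],
  [[0.06,0,1.05],[0,0,0]],
])

```text
t: 15.95
position: [0.5776, -0.0609, 0.0629]
ee_rot: [0.07, 0.997, -0.002, 0.028]
wrist_force: [-4.7, 1.1, 1.1]
finger_gap: 0.0296
```

```bash
python3 - <<'E'
from h import *
s=show()
E
```

```text
t 15.95 box [-0.2  -8.49 62.86] [ 0.01 -3.2  -0.01] [-4.81  0.39  1.11] gap 0.0296
```

Request:
carry_out([
  [[0,0.1,0],[0,0,0]],
  [[0,0.2,0],[0,0,0]],
  [[0,0.3,0],[0,0,0]],
  [[0,0.4,0],[0,0,0]],
  [[0,0.4,0],[0,0,0]],
])

```text
t: 16.58
position: [0.5783, -0.0569, 0.0628]
ee_rot: [0.07, 0.997, -0.002, 0.028]
wrist_force: [-3.4, -1.6, -0.5]
finger_gap: 0.0293
```

```bash
python3 - <<'E'
from h import *
s=show()
E
```

```text
t 16.57 box [-0.07 -4.43 62.75] [ 0.02 -3.21 -0.02] [-3.17 -2.09 -0.52] gap 0.0293
```

Request:
carry_out([
  [[0,0.05,0.04],[0,0,0]],
  [[0,0.1,0.05],[0,0,0]],
  [[0,0.15,0.05],[0,0,0]],
  [[0,0.15,0.05],[0,0,0]],
])

```text
t: 17.08
position: [0.5778, -0.055, 0.0619]
ee_rot: [0.07, 0.997, -0.002, 0.027]
wrist_force: [-4.6, -0.7, -0.2]
finger_gap: 0.0291
```

```bash
python3 - <<'E'
from h import *
s=show()
E
```

```text
t 17.07 box [-0.87 -2.62 61.91] [-0.03 -3.12  0.  ] [-4.43 -1.37 -0.25] gap 0.0291
```

Request:
carry_out([
  [[0,0.03,0.1],[0,0,0]],
  [[0.02,0.05,0.2],[0,0,0]],
  [[0.02,0.05,0.3],[0,0,0]],
  [[0.02,0.05,0.3],[0,0,0]],
])

```text
t: 17.58
position: [0.5783, -0.0545, 0.059]
ee_rot: [0.07, 0.997, -0.002, 0.028]
wrist_force: [-3.2, 1.1, -1.4]
finger_gap: 0.0293
```

```bash
python3 - <<'E'
from h import *
s=show(); print(s['ft_torque'])
E
```

```text
t 17.57 box [-0.42 -2.1  59.01] [-0.02 -3.17 -0.01] [-3.29  0.65 -1.38] gap 0.0293
[0.22544658 0.50840482 0.04747589]
```

Request:
carry_out([
  [[0.01,0,0.1],[0,0,0]],
  [[0.01,0,0.2],[0,0,0]],
  [[0.02,0,0.3],[0,0,0]],
  [[0.02,0,0.4],[0,0,0]],
  [[0.02,0,0.4],[0,0,0]],
])

```text
t: 18.2
position: [0.5786, -0.0544, 0.0552]
ee_rot: [0.07, 0.997, -0.002, 0.028]
wrist_force: [-4.6, 4.1, 0.4]
finger_gap: 0.0295
```

```bash
python3 - <<'E'
from h import *
s=show()
E
```

```text
t 18.2 box [-0.15 -1.91 55.21] [-0.05 -3.21  0.01] [-5.08  3.41  0.44] gap 0.0295
```

Request:
carry_out([
  [[0,0.08,0],[0,0,0]],
  [[0.01,0.1,0.1],[0,0,0]],
  [[0.01,0.1,0.2],[0,0,0]],
  [[0.02,0.1,0.3],[0,0,0]],
  [[0.02,0.1,0.3],[0,0,0]],
])

```text
t: 18.82
position: [0.5785, -0.0541, 0.0521]
ee_rot: [0.07, 0.997, -0.002, 0.028]
wrist_force: [-4.1, -0.3, -1.2]
finger_gap: 0.0293
```

```bash
python3 - <<'E'
from h import *
s=show()
E
```

```text
t 18.82 box [-0.29 -1.7  52.07] [ 0.03 -3.19 -0.02] [-4.04 -0.89 -1.2 ] gap 0.0293
```

Going freely. The last 9 mm are against the plunger.

Request:
carry_out([
  [[0.01,0,0.1],[0,0,0]],
  [[0.01,0,0.2],[0,0,0]],
  [[0.02,0,0.3],[0,0,0]],
  [[0.02,0,0.4],[0,0,0]],
  [[0.03,0,0.5],[0,0,0]],
  [[0.03,0,0.5],[0,0,0]],
])

```text
t: 19.58
position: [0.579, -0.054, 0.0472]
ee_rot: [0.07, 0.997, -0.002, 0.028]
wrist_force: [-1.8, 0.7, 0.3]
finger_gap: 0.0293
```

```bash
python3 - <<'E'
from h import *
s=show()
E
```

```text
t 19.57 box [ 0.24 -1.52 47.15] [ 0.02 -3.25 -0.01] [-1.84  0.49  0.27] gap 0.0293
```

Request:
carry_out([
  [[0,0,0.1],[0,0,0]],
  [[0,0,0.2],[0,0,0]],
  [[0.01,0,0.3],[0,0,0]],
  [[0.01,0,0.4],[0,0,0]],
  [[0.01,0,0.45],[0,0,0]],
  [[0.01,0,0.45],[0,0,0]],
])

```text
t: 20.32
position: [0.579, -0.054, 0.0428]
ee_rot: [0.07, 0.997, -0.002, 0.028]
wrist_force: [-1.1, 0.4, 1.4]
finger_gap: 0.0293
```

```bash
python3 - <<'E'
from h import *
s=show()
E
```

```text
t 20.32 box [ 0.2  -1.48 42.77] [ 0.01 -3.23 -0.01] [-1.16  0.28  1.44] gap 0.0293
```

Request:
carry_out([
  [[0,0,0.05],[0,0,0]],
  [[0,0,0.1],[0,0,0]],
  [[0,0,0.1],[0,0,0]],
])

```text
t: 20.7
position: [0.579, -0.054, 0.0427]
ee_rot: [0.07, 0.997, -0.002, 0.028]
wrist_force: [-3.5, 0.6, 7.2]
finger_gap: 0.0296
```

```bash
python3 - <<'E'
from h import *
s=show()
E
```

```text
t 20.7 box [ 0.25 -1.45 42.69] [ 0.02 -3.26 -0.01] [-3.59  0.07  7.25] gap 0.0296
```

Request:
carry_out([
  [[0,0,0.08],[0,0,0]],
  [[0,0,0.08],[0,0,0]],
  [[0,0,0],[0,0,0]],
])

```text
t: 21.08
position: [0.579, -0.054, 0.0427]
ee_rot: [0.07, 0.997, -0.002, 0.028]
wrist_force: [-1.5, -0.2, 3.3]
finger_gap: 0.0294
```

```bash
python3 - <<'E'
from h import *
s=show(); im=die(); cv2.imwrite("pics/w11.png",im[:,:,::-1])
E
```

```text
t 21.07 box [ 0.25 -1.51 42.72] [ 0.02 -3.27 -0.01] [-1.44 -0.37  3.34] gap 0.0294
t 21.07 box [ 0.25 -1.51 42.72] [ 0.02 -3.27 -0.01] [-1.44 -0.37  3.34] gap 0.0294
200 [-26.5  -3.3  34.7] [27.2 -1.8  6.5]
206 [-26.7  -3.3  46.3] [26.7 -1.8 -5.1]
212 [-26.8  -3.3  56.4] [ 26.2  -1.8 -15.2]
218 [-26.1  -3.3  63.4] [ 25.2  -1.8 -22.1]
224 [-23.   -3.3  62.9] [ 22.   -1.8 -21.5]
230 [-10.1  -3.3  37.7] [10.6 -1.8  4.4]
236 [-10.1  -3.3  46.3] [10.1 -1.8 -4.2]
242 [-10.3  -3.3  55. ] [  9.9  -1.8 -12.9]
248 [-7.3 -3.3 55.6] [  6.8  -1.8 -13.3]
254 [-3.4 -3.3 54.4] [  3.   -1.8 -11.9]
260 [-2.5 -3.3 59.4] [  1.7  -1.8 -16.8]
```

View pics/w11.png

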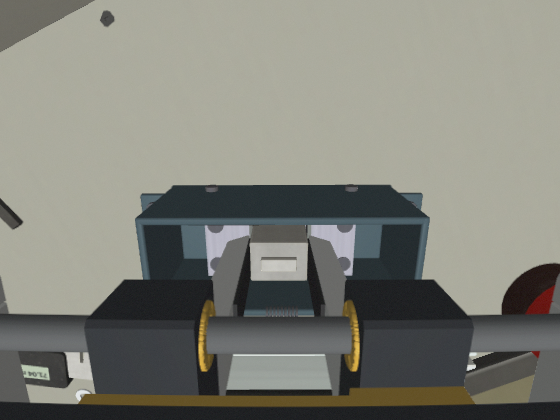

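Request:
carry_out([
  [[0,0,0.04],[0,0,0]],
  [[0,0,0.04],[0,0,0]],
  [[0,0,0.04],[0,0,0]],
  [[0,0,0.04],[0,0,0]],
], claw=0.5)

```text
t: 21.62
position: [0.5782, -0.054, 0.0408]
ee_rot: [0.07, 0.997, -0.002, 0.027]
wrist_force: [-4.2, -0.3, -1.1]
finger_gap: 0.0468
```

```bash
python3 - <<'E'
from h import *
s=show(); im=die(); cv2.imwrite("pics/w12.png",im[:,:,::-1])
im=flap()
E
```

```text
t 21.62 box [-0.58 -1.58 40.79] [ 0.02 -3.12 -0.02] [-4.12 -0.91 -1.1 ] gap 0.0468
t 21.62 box [-0.58 -1.58 40.79] [ 0.02 -3.12 -0.02] [-4.12 -0.91 -1.1 ] gap 0.0468
200 [-26.9  -3.4  31.1] [26.8 -1.8  8.3]
206 [-26.6  -3.4  41.5] [26.  -1.8 -2.1]
212 [-26.7  -3.4  51.9] [ 25.5  -1.8 -12.5]
218 [-26.8  -3.4  61.2] [ 25.1  -1.8 -21.8]
224 [-24.9  -3.4  64. ] [ 23.   -1.8 -24.5]
230 [-11.   -3.4  35.9] [10.7 -1.8  4.3]
236 [-10.3  -3.4  42.8] [ 9.6 -1.8 -2.6]
242 [-10.7  -3.4  51.9] [  9.5  -1.8 -11.6]
248 [-9.5 -3.4 56.8] [  8.1  -1.8 -16.5]
254 [-6.  -3.4 56.3] [  4.6  -1.8 -15.8]
260 [-3.3 -3.4 57.5] [  1.8  -1.8 -16.8]
flap pts 184 angle med [-8.9 -5.5 -3.  16.1 66.3]
```

View pics/w12.png

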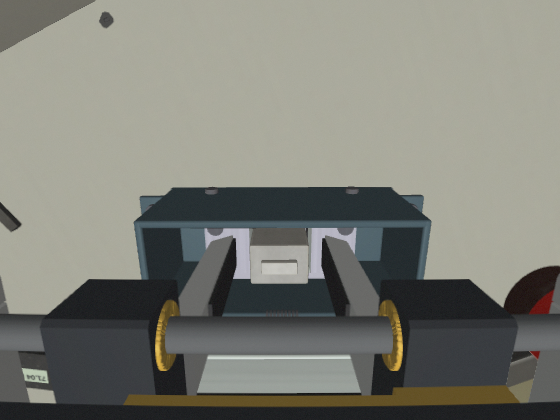

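Request:
carry_out([
  [[0,0,-0.5],[0,0,0]],
  [[0,0,-1.3],[0,0,0]],
  [[0,0,-2.3],[0,0.02,0]],
  [[0,0,-3.3],[0,0.04,0]],
  [[0,0,-4.2],[0,0.055,0]],
  [[0,0,-4.6],[0,0.055,0]],
  [[0.5,0,-4.6],[0,0.055,0]],
  [[1.3,0,-4.6],[0,0.055,0]],
  [[2.2,0,-4.6],[0,0.055,0]],
  [[3.1,0,-4.6],[0,0.055,0]],
  [[3.1,0,-4.6],[0,0.055,0]],
])

```text
t: 23.1
position: [0.5434, -0.0489, 0.0854]
ee_rot: [0.07, 0.998, 0.0, -0.001]
wrist_force: [-6.0, 0.8, 0.7]
finger_gap: 0.0471
```

```bash
python3 - <<'E'
from h import *
s=show(); im=flap()
cv2.imwrite("pics/side13.png",cv2.resize(im[170:290,230:360,::-1],None,fx=5,fy=5))
E
```

```text
t 23.1 box [-35.73  -1.37  85.37] [ 0.01  0.13 -0.02] [-6.05 -0.01  0.74] gap 0.0471
flap pts 337 angle med [-3.8 26.  28.4 29.8 32. ]
```

View pics/side13.png

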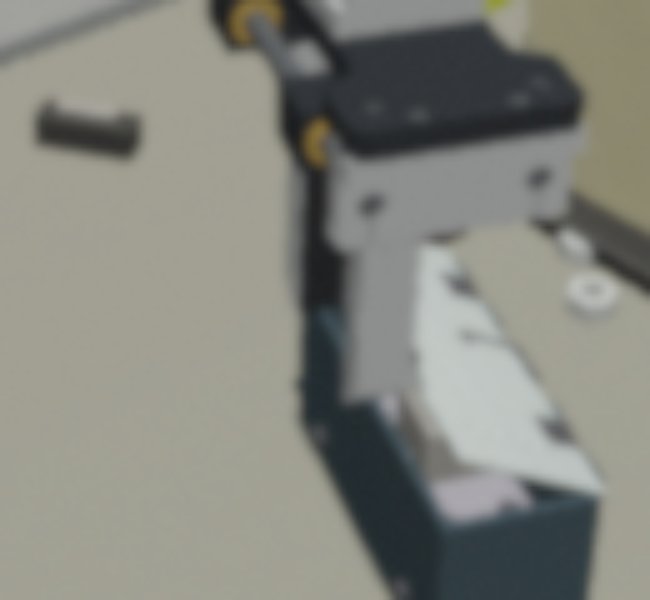

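Request:
carry_out([
  [[0.5,0,0],[0,0,0]],
  [[1.1,0,0],[0,0,0]],
  [[1.8,0,0],[0,0,0]],
  [[2.6,0,0],[0,0,0]],
  [[3.6,0,-0.5],[0,0,0]],
  [[5,0,-2],[0,0,0]],
  [[7,0,-5],[0,0,0]],
  [[9,0,-8],[0,0,0]],
  [[10,0,-10],[0,0,0]],
  [[10,0,-10],[0,0,0]],
])

```text
t: 24.4
position: [0.4467, -0.0354, 0.1878]
ee_rot: [0.07, 0.998, -0.001, 0.003]
wrist_force: [-0.2, -0.3, -0.1]
finger_gap: 0.0472
```

```bash
python3 - <<'E'
from h import *
s=show(); im=flap()
cv2.imwrite("pics/side14.png",im[:,:,::-1])
c,_=arm.read_camera("scene"); cv2.imwrite("pics/scene14.png",c[:,:,::-1])
for n in ["scene","side"]:
    for k in ["black_die","choke","nut_a"]:
        print(n,k,[(np.round(a['pixel'],1).tolist(),round(a['score'],2)) for a in arm.search_frame(n,k)][:2])
E
```

```text
t 24.4 box [-133.34   -1.49  187.83] [ 0.04 -0.34 -0.01] [-0.19 -0.36 -0.07] gap 0.0472
flap pts 628 angle med [-1.7 -0.2  1.1  2.6  4.7]
scene black_die [([196.0, 275.2], 0.59), ([309.3, 181.9], 0.37)]
scene choke [([208.1, 208.5], 0.77)]
scene nut_a []
side black_die [([255.7, 199.9], 0.66)]
side choke [([312.6, 202.0], 0.78)]
side nut_a [([349.3, 227.5], 0.41)]
```

View pics/side14.png

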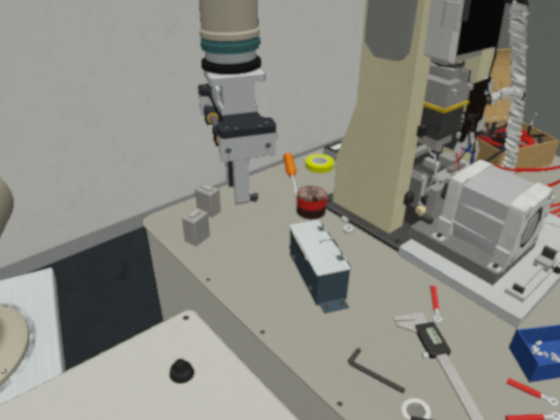

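View pics/scene14.png

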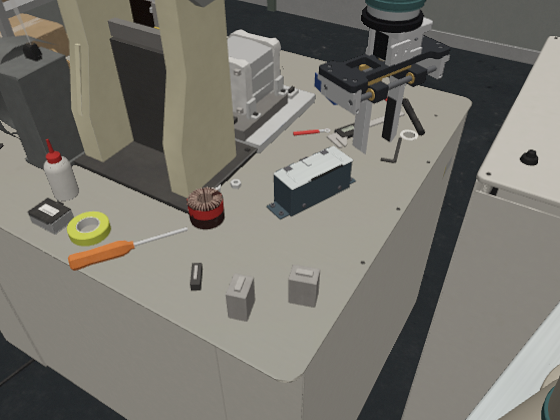

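Both views show the flap shut on the box, at about (320,262) in the side view and (312,180) in the scene view. The choke, black die, nuts and the other dies are where they were. I'll make one numeric check of the flap against the start, then hand in.

```bash
python3 - <<'E'
from h import *
img,d,X,P=cloud("side"); X0=np.load("/tmp/side.npz")['X']
b0=(X0-BO)@B*1000; b1=(X-BO)@B*1000
m=(b0[...,2]>60)&(b0[...,2]<82)&(b0[...,0]<-5)&(b0[...,0]>-45)&(abs(b0[...,1])<72)
dz=(b1-b0)[m][:,2]; print("flap front dz mm",np.nanmedian(dz),np.nanpercentile(dz,[10,90]))
s=show(); arm.sign_off()
E
```

```text
flap front dz mm -0.16259602383472327 [-1.54503581  1.43404821]
t 24.85 box [-133.72   -1.49  184.77] [ 0.01  0.04 -0.01] [-0.05 -0.1  -0.85] gap 0.0468
the job is handed in; nothing more can be done
```

The grey die is home in its pocket, the flap is shut over it, and the job is handed in at about 24.9 s.

**What I did:** I picked the 30×22×44 mm die from its two larger look-alikes. I pushed the flap up by its lip along its arc and kept it up with the die and fingers. I then slid the die lightly along the nest until it dropped in, about 2 mm from the nominal centre, and pressed it to the floor. After letting go I drew the hand out so the flap followed it down.

**Last checks:**
- **Die home:** the floor was solid at the expected height. 1 mm more of commanded press gave no motion and about 6 N. The die's top read 56 to 57 mm above the box's base just before and after release, against 56 mm expected.
- **Flap shut:** its front edge is within 0.2 mm (median) of where it started.
- **Bystanders:** the choke and black die are in the same places in both cameras, and the nuts look unmoved in the pictures. The network found the nut only in the side view, with a low score.
- **Robot:** it is clear of everything, and no reading I took at the end of a move had a force component above about 10 N.

**What did not go cleanly:**
- **Joint 5:** in my first steep approach (35° tilt) joint 5 read 0.107 rad against a lower limit of 0.11. I backed off at once to a 20° tilt, but that reading may count as passing the range.
- **Die tilt:** the die turned about 3° in the grip while it pushed the flap. I gripped harder and tilted the tool to match before inserting it, and it then measured upright.

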